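Pack and pin shut the soldering loan case

ROBOT

A 6-joint arm with a two-finger parallel gripper is mounted at the origin on the work surface. World frame = base frame: x ahead of the robot, y to its left, z up, the work surface at z = 0. Lengths are in m, angles in rad, forces in N, time in s.
With the tool pointing down it reaches from about 0.35 to 0.975 m from the base axis. Payload 4.9 kg.
Tool frame: the origin (TCP) lies at the very end of the fingers, on their centre line; the grasp point (between the pads) lies 19 mm behind it (manip.hold_point_z is the distance from the TCP to the grasp point, in m); z points along the fingers, x is the direction in which the jaws open and shut, and the axes are right-handed (so a half turn about z gives the same grasp; the last joint's range is limited). The gripper opens to 85 mm and grips with 20 to 120 N. Pads are 22 mm wide; open, the fingers measure 114 mm over their backs; the gripper's body (76 mm by 85 mm) begins 54 mm behind the grasp point. The pads swing forward as they close: fully open they stand 13 mm farther back than shut.
Start: joints at [-1.356, 0.053, 1.613, -0, 1.476, -0.119], TCP at [0.205, -0.59, 0.231] pointing down, gripper open.
Joint ranges: [-3.01, 3.01], [-1.01, 2.22], [0.06, 2.58], [-1.02, 4.17], [0.09, 2.62], [-3.14, 3.14]. Speed limits (rad/s): [2.57, 2.57, 3.14, 3.14, 3.14, 3.14].

INTERFACE

Orientations are given as a unit quaternion [w, x, y, z].
In Python, from plant import manip gives the robot as it stands.
- The arm moves only by the shell command python3 -m handwheel 'ROWS' [OPENING]. ROWS is JSON, a list of rows, each an object of numbers: "dx", "dy", "dz": the shift along the tool's x, y, z in m; "ax", "ay", "az": the turn, a rotation vector about the tool's x, y, z in rad. In form: [{"dx": .., "dy": .., "dz": .., "ax": .., "ay": .., "az": ..}, ...]. A call has 1 to 5 rows; each row is the pose to reach, as a shift and turn from the pose commanded when the call began, along the tool's axes at that moment; what a row does not reach only later rows make up. A row lasts 1/8 s, in which the tool goes at most 62.5 mm and 10.7 degrees, less where a joint would pass 70% of its speed; a pose out of reach is approached as far as the arm can. A call with a gripper value outside its range is refused whole. OPENING is the closure in counts, from 0 (fully open) to 255 (shut), set as the call begins (- or left out, the last holds). The fingers move at their own pace and stop on an object; the grip force is fixed at half the most. Time passes only in rows, so rows that repeat a pose let the fingers close. It gives the time, the measured TCP pose, the force and the opening at its end, in the units of the state.
- manip.state(): the state, without advancing time (a new reading comes with each control period).
- manip.grab_frame(name): name is "side" or "top" or "wrist"; returns a dict with "image" (480x640x3 uint8, blue, green, red), "z_map" (480x640 float32, m along the optical axis (not along the pixel's ray), 0 where there is no reading), "K" (3x3 intrinsics, pixels), "k1" (the pictures are not rectified: a ray, as slopes to the right and down, at radius r is drawn at 1 + k1 r^2 times it, then the intrinsics apply), "xyz" and "rotation" of the camera in the world. Camera axes: x right, y up, looking along -z (the intrinsics and any distortion apply to the point x, -y, -z); pixel columns grow to the right and rows downward; lengths in m; the calibration is good to about 2 mm. A picture is of the moment at which its call begins.
- manip.job_done(): hands the job in, once; it reports no verdict.
The state is a dict: "time": time; "joint_pos": joint angles; "joint_vel": joint speeds; "joint_efforts": joint torques, N m; "tool_pos": TCP position; "tool_rot": TCP orientation; "contact_force": force on the tool from outside, world axes, zero at the start; "ft_torque": the same for the moment, N m; "gripper_width": opening from 0.0 (shut) to 1.0 (fully open).
Only numpy, scipy, OpenCV 4.12 (cv2) and the standard library are available. Lean on these libraries where they do the work, as an engineer would, in place of code of your own. Each camera call takes 0.05 s, during which the arm holds its last target.

TASK

Pack the soldering loan case for transport: put every solder reel that is on the bench into the open case, then press the lid down until its catch holds it fully shut. Lock each of the two hasps with a linchpin from the rack: push the pin fully home, down through the lid's tongue and the lug, and swing its ring over the hasp's end and under the pin's tip until it snaps to the locked side. Do not disturb the other things on the bench.

Things in the scene. Friction and masses are not known exactly. Their poses are not given: they have to be found in the camera images.
- case_floor (a point): Grey loan case with a blue lid, fixed. Base 110 (x) by 260 mm (y), rim 80 mm above the bench. This point: on its foam pocket floor, above the base's centre, 68 mm above the bench; pocket x -41 to +49, y -124 to +124 mm, 12 mm deep, three pale round marks at y = -80, 0, +80 mm (any spot will do). Axes: z up, -x the front (towards the robot; catch and hasps), +x the hinge side, y the width.
- lid (a joint): Lid angle: 0 = fully shut, 1.55 to 1.7 = open at the start. Hinge line along y at x = +55, z = +12 mm from case_floor. Stiff hinge: stays put when nearly upright, sinks slowly below about 0.8. A spring catch at the middle of its front stops it at about 0.09 rad; some 8 N down on the middle of the front edge takes it over the catch, which then holds it shut.
- lid_edge (a point): Middle of the lid's front top edge, 110 mm from the hinge line and 36 mm out from the rim plane; moves with the lid. Lid: hollow cover 110 x 260 x 36 mm, 4 mm walls. Axes: as the case's when shut (z = outward from its flat top). Shut, the top is 48 mm above case_floor; two tongues stick out 34 mm from its front rim at y = +70 and -70 mm.
- hole_left (a point): Top centre of the left hasp's vertical through hole (10.5 mm) in a steel lug 22 mm wide, 10 thick, 34 long on the case's front, at (-73, +70, +12) mm from case_floor; same axes; 70 mm free below the lug. With the lid shut, the lid's tongue (26 mm wide, 4 thick, 13 mm hole) lies on the lug over this hole, so a pin's collar seats 4 mm above this point.
- hole_right (a point): Top centre of the right hasp's vertical through hole (10.5 mm) in a steel lug 22 mm wide, 10 thick, 34 long on the case's front, at (-73, -70, +12) mm from case_floor; same axes; 70 mm free below the lug. With the lid shut, the lid's tongue (26 mm wide, 4 thick, 13 mm hole) lies on the lug over this hole, so a pin's collar seats 4 mm above this point.
- pin1_grip (a point): Linchpin 1, 0.09 kg: 8 mm steel shank, tapered end, 22 mm round collar, red 12 x 12 mm square grip on top. Point on its axis, 36 mm above the collar's underside, 10 mm below the grip's top. z up the pin; x, y square to the grip's faces; open ring points to -x. Starts in a hole of a wooden rack (130 x 46 x 42 mm high, holes 70 mm apart), collar on its top.
- pin1_tip (a point): Tip of linchpin 1's shank, 34 mm below the collar's underside; same axes. Put the pin in with its open ring pointing away from the case (to the case's -x, within about 0.25 rad): the ring must pass over the hasp's free front end to lock.
- ring1 (a joint): Brass-coloured ring of linchpin 1: 5 mm bar, loop 31 mm wide inside, 50 mm from hinge to end bar, hinged on a cross-pin along the pin's y, 9 mm above the collar's underside. 0 = open, level, out to the pin's -x; 1.57 = locked, hanging so that its end bar lies under the shank's tip. Over-centre spring: snaps open below 0.785, locked above; takes about 1.5 N at the bar.
- ring1_bar (a point): Middle of the end bar of ring 1, 50 mm from its hinge line; moves with the ring.
- pin2_grip (a point): Linchpin 2, 0.09 kg: 8 mm steel shank, tapered end, 22 mm round collar, red 12 x 12 mm square grip on top. Point on its axis, 36 mm above the collar's underside, 10 mm below the grip's top. z up the pin; x, y square to the grip's faces; open ring points to -x. Starts in a hole of a wooden rack (130 x 46 x 42 mm high, holes 70 mm apart), collar on its top.
- pin2_tip (a point): Tip of linchpin 2's shank, 34 mm below the collar's underside; same axes. Put the pin in with its open ring pointing away from the case (to the case's -x, within about 0.25 rad): the ring must pass over the hasp's free front end to lock.
- ring2 (a joint): Brass-coloured ring of linchpin 2: 5 mm bar, loop 31 mm wide inside, 50 mm from hinge to end bar, hinged on a cross-pin along the pin's y, 9 mm above the collar's underside. 0 = open, level, out to the pin's -x; 1.57 = locked, hanging so that its end bar lies under the shank's tip. Over-centre spring: snaps open below 0.785, locked above; takes about 1.5 N at the bar.
- ring2_bar (a point): Middle of the end bar of ring 2, 50 mm from its hinge line; moves with the ring.
- reel1_c (a point): Centre of solder reel 1 (may be absent): solid silver cylinder with green rims, 40 mm diameter, 40 mm high, 0.13 kg, standing upright (z up) on a thin teal mat on the bench at the start. Its z is the cylinder's axis.
- reel2_c (a point): Centre of solder reel 2 (may be absent): solid silver cylinder with green rims, 40 mm diameter, 40 mm high, 0.13 kg, standing upright (z up) on a thin teal mat on the bench at the start. Its z is the cylinder's axis.
- reel3_c (a point): Centre of solder reel 3 (may be absent): solid silver cylinder with green rims, 40 mm diameter, 40 mm high, 0.13 kg, standing upright (z up) on a thin teal mat on the bench at the start. Its z is the cylinder's axis.
- screwdriver: Bystander: yellow screwdriver, lying or standing on the bench; leave it alone. Origin at the underside.
- tape: Bystander: roll of yellow tape, lying or standing on the bench; leave it alone. Origin at the underside.
- cutters: Bystander: red-handled cutters, lying or standing on the bench; leave it alone. Origin at the underside.
Mind the look-alikes: they are no part of the job. What is shaped like the part that bears pin2_grip but turquoise is not meant.

How it is judged:
At the end, for the whole second after the job is handed in: All reels present are in the case's pocket; lid shut on its catch (below 0.03 rad); each hasp hole has a linchpin through it (tip within 8 mm of the hole's axis, 25 mm or more below its mouth; 30 mm is fully home); both rings locked (above 1.35 rad) (x of reel1_c in the frame of case_floor between -0.05 and 0.05 m and y of reel1_c in the frame of case_floor between -0.125 and 0.125 m and z of reel1_c in the frame of case_floor between 0.005 and 0.04 m and x of reel2_c in the frame of case_floor between -0.05 and 0.05 m and y of reel2_c in the frame of case_floor between -0.125 and 0.125 m and z of reel2_c in the frame of case_floor between 0.005 and 0.04 m and x of reel3_c in the frame of case_floor between -0.05 and 0.05 m and y of reel3_c in the frame of case_floor between -0.125 and 0.125 m and z of reel3_c in the frame of case_floor between 0.005 and 0.04 m and value of joint lid below 0.03 rad and ((horizontal distance between pin1_tip and hole_left below 0.008 m and z of pin1_tip in the frame of hole_left below -0.025 m) or (horizontal distance between pin2_tip and hole_left below 0.008 m and z of pin2_tip in the frame of hole_left below -0.025 m)) and ((horizontal distance between pin1_tip and hole_right below 0.008 m and z of pin1_tip in the frame of hole_right below -0.025 m) or (horizontal distance between pin2_tip and hole_right below 0.008 m and z of pin2_tip in the frame of hole_right below -0.025 m)) and value of joint each of ring1, ring2 above 1.35 rad); the robot touches nothing.
It fails at once if the screwdriver is pushed more than 40 mm from its place (distance of screwdriver from where it was at the start of the episode above 0.04 m).
It fails at once if the tape is pushed more than 40 mm from its place (distance of tape from where it was at the start of the episode above 0.04 m).
It fails at once if the cutters is pushed more than 40 mm from its place (distance of cutters from where it was at the start of the episode above 0.04 m).
Of reel1, reel2, reel3 only 1 to 3 are there at a start; the rules pass over those that are not, and their reading is None.
At some moment in a run one of reel1, reel2, reel3 may be knocked a few centimetres aside while the robot is not near it.
It also fails if it takes over 210 s, if anything falls off the work surface, if the arm or the gripper's body presses on something with over 40 N, if the wrist force passes 120 N, or if a joint passes its speed limit or range.

## Working session

There is one attempt and no reset: what is moved stays moved. The work goes in short steps, Python scripts to look and compute and a shell command to move; the robot and the scene stay as the last step left them, time stands still between calls to the robot, and variables do not carry over. Pictures are saved under pics/ and viewed, and the job is handed in when it is done.

```bash
ls -la; mkdir -p pics; cat > h.py <<'E'
import numpy as np, cv2
from scipy.spatial.transform import Rotation as R
from plant import manip
def grab(n, fn=None):
    f=manip.grab_frame(n)
    if fn: cv2.imwrite('pics/'+fn, f['image'])
    return f
def Rm(f):
    r=np.array(f['rotation'],float)
    if r.shape==(3,3): return r
    return R.from_quat(r,scalar_first=True).as_matrix()
def ray(f,u,v):
    K=np.array(f['K']); k1=float(f['k1'])
    xd=(u-K[0,2])/K[0,0]; yd=(v-K[1,2])/K[1,1]
    x,y=xd,yd
    for _ in range(20):
        s=1+k1*(x*x+y*y); x,y=xd/s,yd/s
    return np.array([x,-y,-1.0])   # camera axes, per unit depth
def onplane(f,u,v,z):
    d=Rm(f)@ray(f,u,v); o=np.array(f['xyz'])
    return o+d*(z-o[2])/d[2]
def bydepth(f,u,v):
    d=Rm(f)@ray(f,u,v); return np.array(f['xyz'])+d*float(f['z_map'][int(round(v)),int(round(u))])
def proj(f,p):
    c=Rm(f).T@(np.array(p)-np.array(f['xyz'])); x,y=c[0]/-c[2],-c[1]/-c[2]
    s=1+float(f['k1'])*(x*x+y*y); K=np.array(f['K'])
    return np.array([K[0,0]*x*s+K[0,2],K[1,1]*y*s+K[1,2]])
def cloud(f):
    "world xyz for every pixel, nan where no reading"
    K=np.array(f['K']); k1=float(f['k1']); h,w=f['z_map'].shape
    u,v=np.meshgrid(np.arange(w),np.arange(h))
    xd=(u-K[0,2])/K[0,0]; yd=(v-K[1,2])/K[1,1]; x,y=xd.copy(),yd.copy()
    for _ in range(20):
        s=1+k1*(x*x+y*y); x,y=xd/s,yd/s
    z=f['z_map'].astype(float); z=np.where(z>0,z,np.nan)
    c=np.stack([x*z,-y*z,-z],-1)
    return c@Rm(f).T+np.array(f['xyz'])
def st():
    s=manip.state(); print({k:np.round(s[k],4).tolist() for k in ('time','joint_pos','tool_pos','tool_rot','contact_force','ft_torque','gripper_width')})
    return s
E
python3 - <<'E'
from h import *
st(); print(manip.hold_point_z)
for n in('side','top','wrist'):
    f=grab(n,n+'0.png'); print(n,np.round(f['K'],1).tolist(),f['k1'],np.round(f['xyz'],3),np.round(f['rotation'],3).tolist())
E
```

```text
total 12
drwxr-xr-x  3 agent agent 4096 Dec  7 00:03 .
drwxr-xr-x 23 root  root  4096 Dec  7 00:03 ..
drwxr-xr-x  2 agent agent 4096 Dec  7 00:03 pics
{'time': 0.0, 'joint_pos': [-1.356, 0.0533, 1.6143, -0.0, 1.476, -0.119], 'tool_pos': [0.2046, -0.5899, 0.2301], 'tool_rot': [-0.0007, 0.8147, -0.5798, -0.0008], 'contact_force': [-0.3498, 0.2497, -0.3486], 'ft_torque': [0.0188, 0.016, -0.0044], 'gripper_width': 1.0015}
0.0187
side [[570.8, 0.0, 334.4], [0.0, 570.8, 242.5], [0.0, 0.0, 1.0]] -0.050394486525639444 [-0.034  0.698  0.922] [-0.34, -0.141, 0.375, 0.851]
top [[562.9, 0.0, 320.2], [0.0, 562.9, 234.4], [0.0, 0.0, 1.0]] -0.07031912491793049 [0.421 0.033 1.36 ] [0.708, 0.037, -0.024, -0.704]
wrist [[388.1, 0.0, 324.8], [0.0, 388.1, 240.8], [0.0, 0.0, 1.0]] -0.07970745869562804 [ 0.273 -0.567  0.373] [0.806, -0.117, 0.085, -0.574]
```

View pics/top0.png

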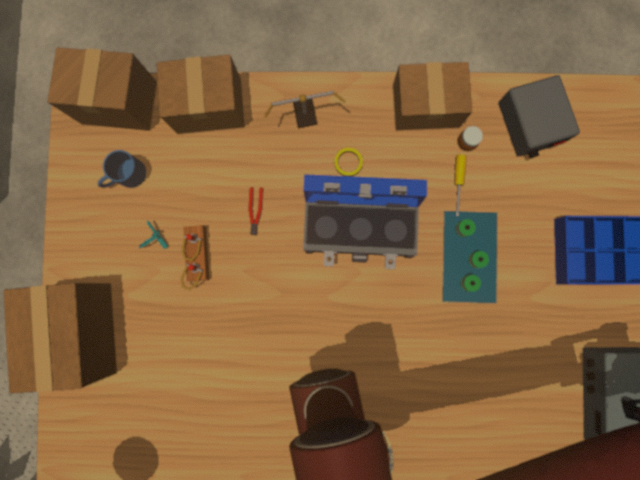

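View pics/side0.png

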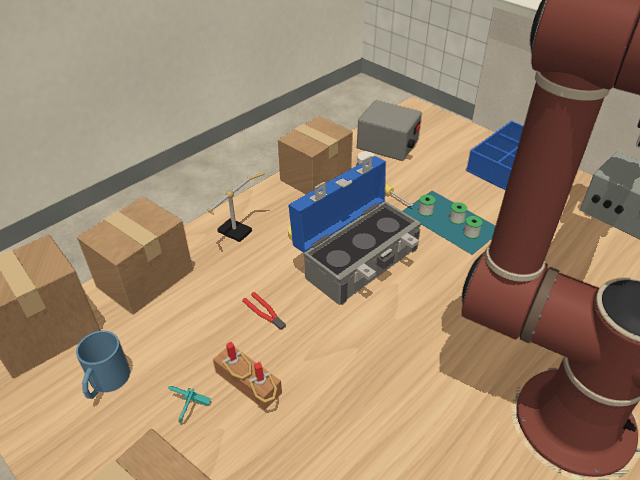

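View pics/wrist0.png

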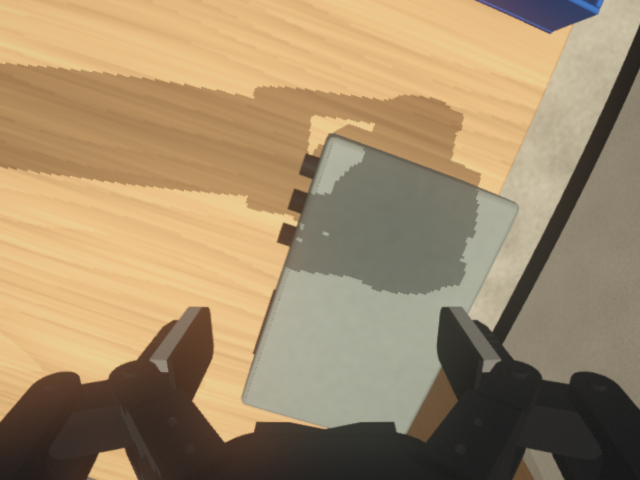

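```bash
python3 - <<'E'
from h import *
f=grab('top'); im=f['image']; P=cloud(f)
cv2.imwrite('pics/top_case.png',cv2.resize(im[160:290,280:520],None,fx=3.3,fy=3.3,interpolation=cv2.INTER_CUBIC))
cv2.imwrite('pics/top_rack.png',cv2.resize(im[200:300,130:290],None,fx=5,fy=5,interpolation=cv2.INTER_CUBIC))
g=grab('side'); cv2.imwrite('pics/side_case.png',cv2.resize(g['image'][150:310,280:510],None,fx=3.4,fy=3.4,interpolation=cv2.INTER_CUBIC))
cv2.imwrite('pics/side_rack.png',cv2.resize(g['image'][330:420,150:300],None,fx=5,fy=5,interpolation=cv2.INTER_CUBIC))
hsv=cv2.cvtColor(im,cv2.COLOR_BGR2HSV)
m=cv2.inRange(hsv,(50,150,80),(70,255,255))
n,l,s,c=cv2.connectedComponentsWithStats(m)
for i in range(1,n):
    if s[i,4]>20:
        u,v=c[i]; w=P[l==i]; print('green',s[i],np.round(c[i],1),np.round(onplane(f,u,v,.041),4),np.round(np.nanmedian(w,0),4))
m=cv2.inRange(hsv,(0,180,90),(6,255,255))|cv2.inRange(hsv,(174,180,90),(180,255,255))
n,l,s,c=cv2.connectedComponentsWithStats(m)
for i in range(1,n):
    if s[i,4]>6: print('red',s[i],np.round(c[i],1),np.round(np.nanmax(P[l==i][:,2]),4),np.round(np.nanmedian(P[l==i],0),4),np.round(onplane(f,*c[i],.085),4))
print(hsv[227,460:474].tolist())
E
```

```text
red [249 188  14  36 175] [254.9 206.3] 0.0174 [0.6052 0.2204 0.0098] [0.5947 0.208  0.085 ]
red [187 235   5   5  20] [188.9 236.7] 0.0931 [0.5233 0.3579 0.088 ] [0.5241 0.359  0.085 ]
red [188 265   6   5  21] [190.8 267.1] 0.0915 [0.4546 0.3522 0.0872] [0.4544 0.3528 0.085 ]
[[61, 145, 120], [61, 145, 121], [61, 139, 123], [61, 140, 118], [59, 140, 102], [50, 117, 72], [25, 92, 50], [12, 104, 49], [30, 87, 47], [53, 113, 79], [59, 140, 106], [61, 150, 119], [61, 145, 121], [61, 147, 120]]
```

View pics/top_case.png

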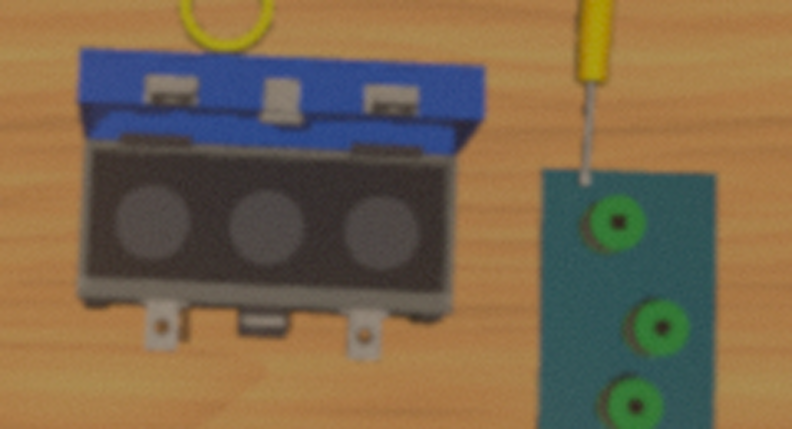

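View pics/top_rack.png

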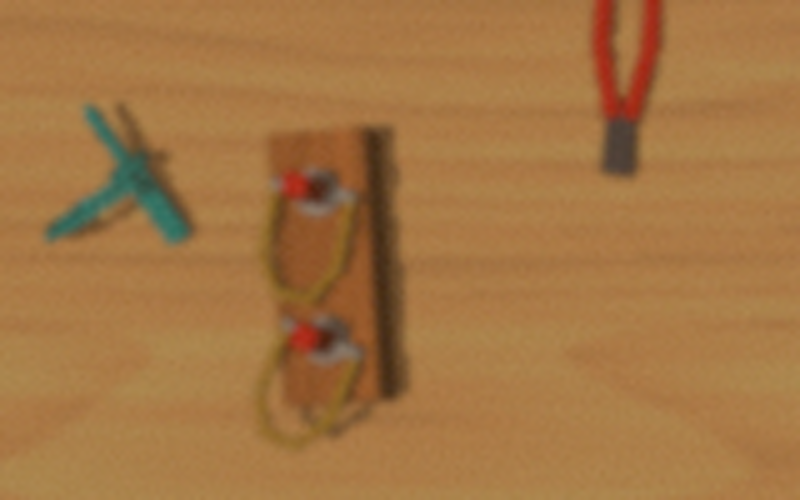

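View pics/side_case.png

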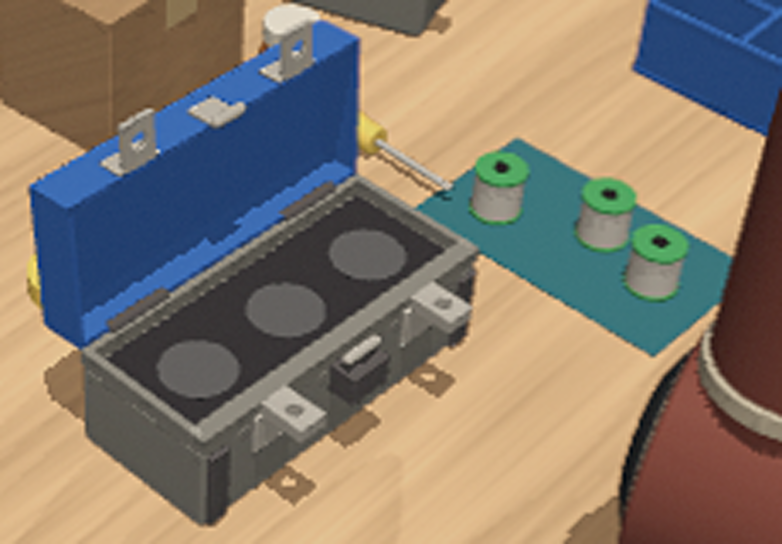

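View pics/side_rack.png

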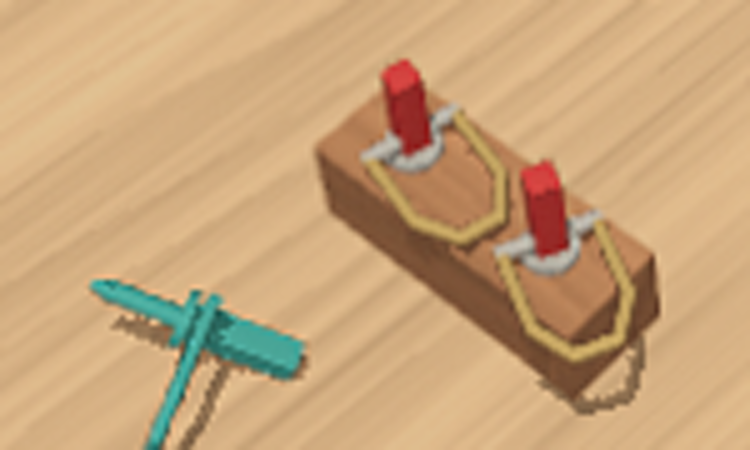

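```bash
cat > seg.py <<'E'
from h import *
def blobs(f,lo,hi,z,amin=15,roi=None):
    hsv=cv2.cvtColor(f['image'],cv2.COLOR_BGR2HSV); m=cv2.inRange(hsv,lo,hi)
    if roi: 
        k=np.zeros_like(m); k[roi[1]:roi[3],roi[0]:roi[2]]=255; m&=k
    n,l,s,c=cv2.connectedComponentsWithStats(m); out=[]
    for i in range(1,n):
        if s[i,4]>=amin:
            cs,_=cv2.findContours((l==i).astype(np.uint8),cv2.RETR_EXTERNAL,cv2.CHAIN_APPROX_NONE)
            M=cv2.moments(cv2.drawContours(np.zeros_like(m),cs,-1,1,-1),True); u,v=M['m10']/M['m00'],M['m01']/M['m00']
            out.append((s[i,4],s[i,:4].tolist(),round(u,1),round(v,1),np.round(onplane(f,u,v,z),4)))
    return out
E
python3 - <<'E'
from seg import *
for n in('top','side'):
    f=grab(n)
    for b in blobs(f,(52,90,60),(70,255,255),.041): print(n,b)
    P=cloud(f)
    if n=='top':
        for u,v in((327,227),(360,229),(395,231),(360,195),(311,235),(470,300),(365,240)): print((u,v),np.round(bydepth(f,u,v),4),f['image'][v,u])
    if n=='side':
        g=f['image'][150:310,280:510].astype(int); 
        for u,v in((338,258),(364,241),(389,225)): print((u,v),np.round(bydepth(f,u,v),4),f['image'][v,u])
E
```

```text
top (np.int32(207), [459, 219, 17, 18], 466.5, 227.1, array([ 0.5535, -0.2857,  0.041 ]))
top (np.int32(215), [472, 251, 17, 17], 479.7, 258.8, array([ 0.4789, -0.3155,  0.041 ]))
top (np.int32(218), [464, 274, 17, 18], 471.8, 282.6, array([ 0.4231, -0.2961,  0.041 ]))
(327, 227) [0.5495 0.0428 0.0669] [69 73 82]
(360, 229) [ 0.5451 -0.0333  0.0683] [66 69 77]
(395, 231) [ 0.5404 -0.1133  0.0731] [68 71 79]
(360, 195) [ 0.6036 -0.0265  0.1992] [104 116 125]
(311, 235) [0.5305 0.0795 0.0705] [45 50 62]
(470, 300) [ 0.3814 -0.3022 -0.003 ] [89 89 56]
(365, 240) [ 0.5198 -0.0448  0.0679] [47 49 58]
side (np.int32(121), [420, 195, 15, 10], 427.0, 199.5, array([ 0.5511, -0.2832,  0.041 ]))
side (np.int32(120), [452, 203, 15, 10], 458.9, 207.5, array([ 0.4759, -0.313 ,  0.041 ]))
side (np.int32(134), [466, 216, 16, 12], 473.5, 221.4, array([ 0.4209, -0.2936,  0.041 ]))
(338, 258) [0.5466 0.0481 0.0725] [ 95  97 100]
(364, 241) [ 0.5443 -0.0339  0.0691] [94 96 99]
(389, 225) [ 0.5388 -0.1146  0.0691] [ 94  96 100]
```

```bash
python3 - <<'E'
from seg import *
f=grab('top'); g=grab('side')
# marks: grey-level threshold in pocket
for n,F,roi in(('top',f,(306,206,418,248)),('side',g,(310,205,420,285))):
    gr=cv2.cvtColor(F['image'],cv2.COLOR_BGR2GRAY); x0,y0,x1,y1=roi
    hs=cv2.cvtColor(F['image'],cv2.COLOR_BGR2HSV)
    lo,hi=(62,95) if n=='top' else (85,115)
    m=cv2.inRange(gr,lo,hi); k=np.zeros_like(m);k[y0:y1,x0:x1]=255;m&=k
    m=cv2.morphologyEx(m,cv2.MORPH_OPEN,np.ones((3,3)))
    c,_=cv2.findContours(m,cv2.RETR_EXTERNAL,cv2.CHAIN_APPROX_NONE)
    for q in c:
        if cv2.contourArea(q)>60:
            M=cv2.moments(q);u,v=M['m10']/M['m00'],M['m01']/M['m00']; print(n,'mark',cv2.contourArea(q),cv2.boundingRect(q),round(u,1),round(v,1),np.round(onplane(F,u,v,.068),4))
# hasp holes, dark spot on the bright lug
for n,F,rs in(('top',f,((322,250,338,266),(383,252,398,270))),('side',g,((356,262,375,278),(400,232,420,246)))):
    gr=cv2.cvtColor(F['image'],cv2.COLOR_BGR2GRAY)
    for r in rs:
        q=gr[r[1]:r[3],r[0]:r[2]]; print(n,r); print(q)
E
```

```text
top mark 363.5 (385, 220, 22, 22) 395.3 230.2 [ 0.5427 -0.1147  0.068 ]
top mark 365.0 (350, 218, 22, 22) 360.4 228.6 [ 0.5462 -0.0342  0.068 ]
top mark 384.0 (315, 216, 23, 23) 325.6 227.0 [0.5494 0.0461 0.068 ]
top mark 136.5 (363, 206, 54, 8) 394.0 207.8 [ 0.5948 -0.1118  0.068 ]
side mark 310.5 (310, 265, 32, 20) 321.6 276.7 [0.5362 0.1091 0.068 ]
side mark 279.0 (327, 250, 23, 17) 337.9 258.2 [0.5495 0.0451 0.068 ]
side mark 248.5 (353, 234, 22, 15) 363.7 240.8 [ 0.5461 -0.0349  0.068 ]
side mark 224.5 (377, 218, 22, 14) 387.6 224.5 [ 0.543 -0.115  0.068]
side mark 120.5 (404, 205, 16, 15) 412.9 211.9 [ 0.529  -0.1919  0.068 ]
side mark 321.5 (310, 205, 59, 39) 339.0 224.5 [ 0.6227 -0.0371  0.068 ]
top (322, 250, 338, 266)
[[ 94 101 111 113 109 112 111 109 107 108 108 106  99  98  96  96]
 [ 89 102 112 122 127 124 126 124 126 126 122 116 108 103  98  88]
 [ 99 106 118 132 133 135 133 135 133 134 135 124 109 108  97  84]
 [117 118 126 136 135 134 136 137 138 136 134 124 106  94  84  83]
 [129 129 132 136 136 135 135 137 139 138 135 122 101  85  86 100]
 [130 133 137 137 135 136 1
[... 3710 characters left out ...]
  50  49
   95 171]
 [ 88 111 146 187 181 179 178 172 141 127 129 131 129 186 188 181 116  46
   91 169]
 [ 96 114 113 118 174 184 178 152 115 129 126 118 139 178 182 186 184 149
  123 193]
 [141 112 113 115 118 142 174 182 164 139 112 119 156 183 183 182 185 185
  170 176]
 [198 103 117 114 113 114 122 161 187 184 183 183 182 182 182 183 180 143
  124 181]
 [113 107 107 115 115 114 115 118 142 175 184 180 180 181 185 179 139 107
  143 176]
 [116 105 106 106 106 114 115 114 115 123 160 186 182 177 141 102 108 117
  143 178]
 [114 105 106 105 106 107 114 115 114 115 119 144 170 146 112 109 111 102
  160 180]
 [115 105 107 107 110 106 104  97 111 116 114 116 116 115 118 106  75  80
  153 177]]
```

```bash
cat > go.py <<'E'
# usage: go.py x y z psi_deg : shift/turn in the tool's axes needed to reach this pose, tool down
import sys
from h import *
a=[float(x) for x in sys.argv[1:]]
s=manip.state(); T=R.from_quat(s['tool_rot'],scalar_first=True)
p=np.array(s['tool_pos'])
psi=np.radians(a[3]) if len(a)>3 else np.arctan2(T.as_matrix()[1,0],T.as_matrix()[0,0])
c,q=np.cos(psi),np.sin(psi)
D=R.from_matrix(np.array([[c,q,0],[q,-c,0],[0,0,-1.]]))
d=T.inv().apply(np.array(a[:3])-p); r=(T.inv()*D).as_rotvec()
print('t',round(s['time'],2),'pos',np.round(p,4),'psi',round(np.degrees(np.arctan2(T.as_matrix()[1,0],T.as_matrix()[0,0])),1),'d',np.round(d,4),'r',np.round(r,3),'|d|',round(np.linalg.norm(d),3),'F',np.round(s['contact_force'],1),'w',round(s['gripper_width'],3))
E
python3 go.py 0.422 -0.295 0.12 -92.3
python3 - <<'E'
from h import *
f=grab('top');g=grab('side')
print(onplane(f,329.2,258.6,.08),onplane(f,389.8,261.8,.08),onplane(g,366.2,270.5,.08),onplane(g,410,239,.08))
E
```

```text
t 0.45 pos [ 0.2047 -0.5904  0.2312] psi -70.9 d [-0.2079 -0.3021  0.1112] r [0.    0.    0.374] |d| 0.383 F [-0.1  0.3 -0.3] w 0.999
[0.47606663 0.03730556 0.08      ] [ 0.4694882  -0.10033125  0.08      ] [0.47440872 0.04030463 0.08      ] [ 0.46860677 -0.10016923  0.08      ]
```

```bash
python3 -m handwheel '[{"dx":-0.0300,"dy":-0.0440,"dz":0.0,"az":0.09},{"dx":-0.065,"dy":-0.095,"dz":0.01,"az":0.19},{"dx":-0.10,"dy":-0.145,"dz":0.03,"az":0.28},{"dx":-0.135,"dy":-0.195,"dz":0.05,"az":0.374},{"dx":-0.165,"dy":-0.24,"dz":0.07,"az":0.374}]' 60; python3 go.py 0.422 -0.295 0.07 -92.3
```

```text
t 0.55 pos [ 0.2048 -0.5905  0.2313] psi -70.9 d [-0.208  -0.3021  0.1613] r [ 0.    -0.     0.374] |d| 0.401 F [ 0.1 -0.1 -0.3] w 1.0invalid input at $[0]: expected keys dx, dy, dz, ax, ay, az
```

```bash
python3 -m handwheel '[{"dx":-0.0300,"dy":-0.0440,"dz":0.0,"ax":0,"ay":0,"az":0.09},{"dx":-0.065,"dy":-0.095,"dz":0.01,"ax":0,"ay":0,"az":0.19},{"dx":-0.10,"dy":-0.145,"dz":0.03,"ax":0,"ay":0,"az":0.28},{"dx":-0.135,"dy":-0.195,"dz":0.05,"ax":0,"ay":0,"az":0.374},{"dx":-0.165,"dy":-0.24,"dz":0.07,"ax":0,"ay":0,"az":0.374}]' 60; python3 go.py 0.422 -0.295 0.07 -92.3
```

```text
time: 1.18
tool_pos: [0.3785, -0.3545, 0.1612]
tool_rot: [0.0, -0.692, 0.721, -0.001]
contact_force: [0.8, 0.1, 0.3]
gripper_width: 0.765
t 1.18 pos [ 0.3785 -0.3545  0.1612] psi -92.3 d [-0.0613 -0.0409  0.0912] r [-0.001 -0.001 -0.001] |d| 0.117 F [0.8 0.1 0.3] w 0.765
```

```bash
python3 -m handwheel '[{"dx":-0.03,"dy":-0.02,"dz":0.02,"ax":0,"ay":0,"az":0},{"dx":-0.061,"dy":-0.041,"dz":0.05,"ax":0,"ay":0,"az":0},{"dx":-0.061,"dy":-0.041,"dz":0.05,"ax":0,"ay":0,"az":0}]'; python3 - <<'E'
from seg import *
f=grab('wrist','w1.png')
for b in blobs(f,(50,80,40),(72,255,255),.041): print(b)
f=grab('top')
for b in blobs(f,(50,80,40),(72,255,255),.041): print(b)
E
python3 go.py 0.422 -0.295 0.010 -92.3
```

```text
time: 1.55
tool_pos: [0.4203, -0.2935, 0.1084]
tool_rot: [-0.0, -0.694, 0.72, 0.003]
contact_force: [-0.2, -0.0, -0.7]
gripper_width: 0.764
(np.int32(2724), [264, 0, 79, 55], 304.7, 24.1, array([ 0.5415, -0.2885,  0.041 ]))
(np.int32(3993), [329, 113, 74, 75], 365.5, 150.3, array([ 0.4787, -0.3177,  0.041 ]))
(np.int32(3428), [298, 206, 69, 79], 331.8, 245.4, array([ 0.4265, -0.2981,  0.041 ]))
(np.int32(225), [458, 219, 18, 18], 466.5, 227.1, array([ 0.5534, -0.2856,  0.041 ]))
(np.int32(212), [472, 250, 18, 19], 480.2, 258.8, array([ 0.4789, -0.3166,  0.041 ]))
t 1.65 pos [ 0.4209 -0.2968  0.1115] psi -92.3 d [-0.0018 -0.001   0.1015] r [ 0.    -0.     0.001] |d| 0.102 F [ 0.5 -0.5  0.1] w 0.767
```

View pics/w1.png

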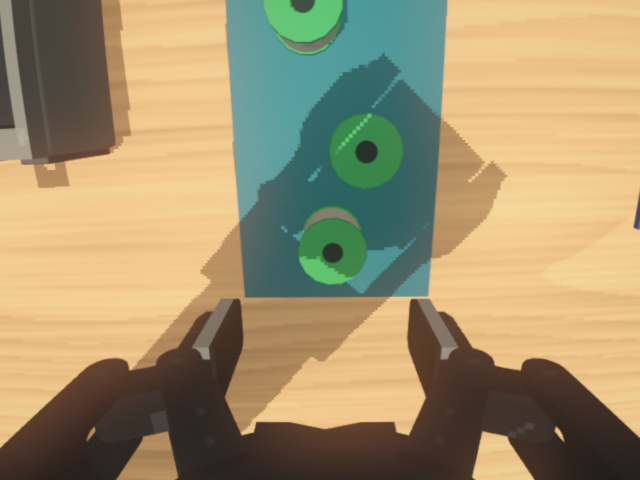

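```bash
python3 -m handwheel '[{"dx":0,"dy":-0.002,"dz":0.04,"ax":0,"ay":0,"az":0},{"dx":0,"dy":-0.002,"dz":0.08,"ax":0,"ay":0,"az":0},{"dx":0,"dy":-0.002,"dz":0.101,"ax":0,"ay":0,"az":0},{"dx":0,"dy":-0.002,"dz":0.101,"ax":0,"ay":0,"az":0}]'; python3 -m handwheel '[{"dx":0,"dy":0,"dz":0,"ax":0,"ay":0,"az":0},{"dx":0,"dy":0,"dz":0,"ax":0,"ay":0,"az":0},{"dx":0,"dy":0,"dz":0,"ax":0,"ay":0,"az":0},{"dx":0,"dy":0,"dz":0,"ax":0,"ay":0,"az":0}]' 255; python3 go.py 0.5409 -0.1144 0.16 -92.3
```

```text
time: 2.15
tool_pos: [0.4219, -0.2974, 0.0097]
tool_rot: [-0.0, -0.692, 0.722, 0.001]
contact_force: [-0.3, 0.3, -0.5]
gripper_width: 0.763
time: 2.65
tool_pos: [0.4243, -0.2985, 0.0128]
tool_rot: [-0.0, -0.693, 0.721, -0.002]
contact_force: [-0.6, -1.0, 6.7]
gripper_width: 0.454
t 2.65 pos [ 0.4243 -0.2985  0.0128] psi -92.3 d [-0.1881 -0.1096 -0.1475] r [-0.003 -0.004  0.   ] |d| 0.263 F [-0.6 -1.   6.7] w 0.454
```

```bash
python3 -m handwheel '[{"dx":0,"dy":0,"dz":-0.05,"ax":0,"ay":0,"az":0},{"dx":-0.02,"dy":-0.01,"dz":-0.105,"ax":0,"ay":0,"az":0},{"dx":-0.07,"dy":-0.04,"dz":-0.13,"ax":0,"ay":0,"az":0},{"dx":-0.12,"dy":-0.07,"dz":-0.13,"ax":0,"ay":0,"az":0},{"dx":-0.17,"dy":-0.10,"dz":-0.13,"ax":0,"ay":0,"az":0}]'; python3 go.py 0.538 -0.1146 0.078 -92.3
```

```text
time: 3.28
tool_pos: [0.5308, -0.1294, 0.1416]
tool_rot: [0.001, -0.693, 0.721, -0.001]
contact_force: [-0.3, -0.5, -0.3]
gripper_width: 0.45
t 3.27 pos [ 0.5308 -0.1294  0.1416] psi -92.3 d [-0.0152 -0.0065  0.0636] r [-0.002 -0.001 -0.   ] |d| 0.066 F [-0.3 -0.5 -0.3] w 0.45
```

```bash
python3 -m handwheel '[{"dx":-0.015,"dy":-0.006,"dz":0.015,"ax":0,"ay":0,"az":0},{"dx":-0.015,"dy":-0.006,"dz":0.045,"ax":0,"ay":0,"az":0},{"dx":-0.015,"dy":-0.006,"dz":0.058,"ax":0,"ay":0,"az":0},{"dx":-0.015,"dy":-0.006,"dz":0.058,"ax":0,"ay":0,"az":0}]'; python3 go.py 0.538 -0.1146 0.078 -92.3; python3 - <<'E'
from h import *
a=grab('wrist')['image'];b=grab('side')['image'][130:330,250:550];b=cv2.resize(b,(600,400))
cv2.imwrite('pics/p1.png',cv2.resize(a,(533,400)));cv2.imwrite('pics/p1s.png',b)
E
```

```text
time: 3.78
tool_pos: [0.5356, -0.1166, 0.0818]
tool_rot: [-0.0, -0.692, 0.721, 0.001]
contact_force: [0.6, 0.3, -0.6]
gripper_width: 0.45
t 3.77 pos [ 0.5356 -0.1166  0.0818] psi -92.3 d [-0.002  -0.0023  0.0038] r [ 0.001  0.    -0.001] |d| 0.005 F [ 0.6  0.3 -0.6] w 0.45
```

View pics/p1.png

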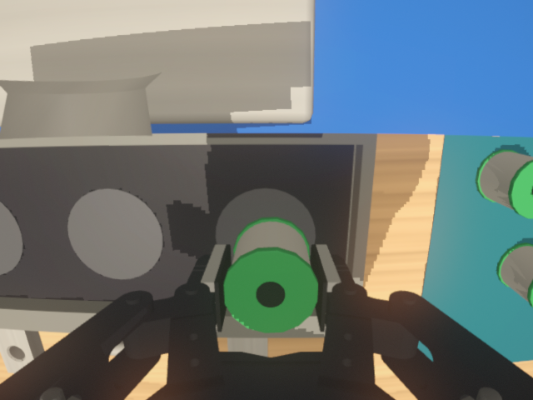

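View pics/p1s.png

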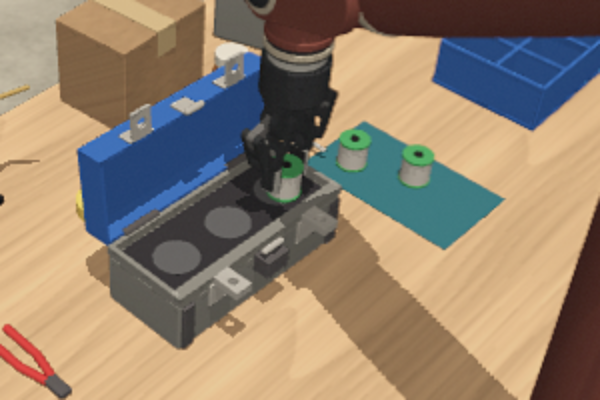

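```bash
python3 -m handwheel '[{"dx":-0.001,"dy":-0.002,"dz":0.004,"ax":0,"ay":0,"az":0},{"dx":-0.001,"dy":-0.002,"dz":0.004,"ax":0,"ay":0,"az":0}]';python3 -m handwheel '[{"dx":0,"dy":0,"dz":0,"ax":0,"ay":0,"az":0},{"dx":0,"dy":0,"dz":0,"ax":0,"ay":0,"az":0},{"dx":0,"dy":0,"dz":-0.03,"ax":0,"ay":0,"az":0},{"dx":0,"dy":0,"dz":-0.08,"ax":0,"ay":0,"az":0}]' 90;  python3 - <<'E'
from seg import *
for n in('top','side'):
  f=grab(n)
  for b in blobs(f,(50,80,40),(72,255,255),.041): print(n,b,onplane(f,b[2],b[3],.108))
E
python3 go.py 0.478 -0.3155 0.1 -92.3
```

```text
time: 4.12
tool_pos: [0.5391, -0.1164, 0.0806]
tool_rot: [-0.0, -0.693, 0.721, -0.001]
contact_force: [-4.4, -0.2, 8.9]
gripper_width: 0.446
time: 4.62
tool_pos: [0.5364, -0.1146, 0.1562]
tool_rot: [-0.001, -0.693, 0.721, 0.003]
contact_force: [0.7, -0.1, 0.6]
gripper_width: 0.645
top (np.int32(214), [459, 219, 17, 18], 466.8, 227.4, array([ 0.5528, -0.2862,  0.041 ])) [ 0.5460006  -0.27001546  0.108     ]
top (np.int32(41), [391, 234, 9, 7], 394.5, 237.2, array([ 0.5288, -0.1157,  0.041 ])) [ 0.52328518 -0.10810012  0.108     ]
top (np.int32(230), [472, 251, 17, 17], 479.6, 259.0, array([ 0.4785, -0.3153,  0.041 ])) [ 0.47547614 -0.29755168  0.108     ]
side (np.int32(121), [420, 195, 15, 10], 427.0, 199.5, array([ 0.5511, -0.2832,  0.041 ])) [ 0.50658094 -0.2086584   0.108     ]
side (np.int32(125), [451, 203, 16, 10], 458.6, 207.4, array([ 0.4764, -0.3127,  0.041 ])) [ 0.43775074 -0.23593652  0.108     ]
side (np.int32(164), [383, 207, 18, 12], 391.2, 212.5, array([ 0.5831, -0.1811,  0.041 ])) [ 0.53617778 -0.11425254  0.108     ]
side (np.int32(20), [418, 210, 15, 6], 424.1, 213.8, array([ 0.523 , -0.2333,  0.041 ])) [ 0.48052457 -0.16235541  0.108     ]
side (np.int32(26), [382, 225, 18, 6], 390.2, 228.3, array([ 0.5482, -0.1342,  0.041 ])) [ 0.50391504 -0.07098525  0.108     ]
t 4.72 pos [ 0.5419 -0.1165  0.1649] psi -92.3 d [0.2012 0.0565 0.0649] r [-0.011 -0.003 -0.   ] |d| 0.219 F [-0.1 -1.   1.1] w 0.648
```

```bash
python3 -m handwheel '[{"dx":0.06,"dy":0.017,"dz":0,"ax":0,"ay":0,"az":0},{"dx":0.12,"dy":0.034,"dz":0,"ax":0,"ay":0,"az":0},{"dx":0.175,"dy":0.05,"dz":0.01,"ax":0,"ay":0,"az":0},{"dx":0.20,"dy":0.058,"dz":0.05,"ax":0,"ay":0,"az":0},{"dx":0.20,"dy":0.058,"dz":0.09,"ax":0,"ay":0,"az":0}]' 60;python3 go.py 0.4775 -0.315 0.010 -92.3
```

```text
time: 5.35
tool_pos: [0.4715, -0.3149, 0.0672]
tool_rot: [-0.0, -0.692, 0.722, -0.001]
contact_force: [0.6, -0.6, -0.4]
gripper_width: 0.763
t 5.35 pos [ 0.4715 -0.3149  0.0672] psi -92.5 d [-0.0002 -0.0059  0.0572] r [-0.001 -0.001 -0.003] |d| 0.058 F [ 0.6 -0.6 -0.4] w 0.763
```

```bash
python3 -m handwheel '[{"dx":0,"dy":-0.006,"dz":0.02,"ax":0,"ay":0,"az":0},{"dx":0,"dy":-0.006,"dz":0.055,"ax":0,"ay":0,"az":0},{"dx":0,"dy":-0.006,"dz":0.055,"ax":0,"ay":0,"az":0}]'; python3 -m handwheel '[{"dx":0,"dy":0,"dz":0,"ax":0,"ay":0,"az":0},{"dx":0,"dy":0,"dz":0,"ax":0,"ay":0,"az":0},{"dx":0,"dy":0,"dz":0,"ax":0,"ay":0,"az":0},{"dx":0,"dy":0,"dz":0,"ax":0,"ay":0,"az":0}]' 255; python3 go.py 0.5415 -0.0343 0.15 -92.3
```

```text
time: 5.72
tool_pos: [0.4756, -0.3108, 0.0094]
tool_rot: [-0.0, -0.693, 0.721, 0.004]
contact_force: [-0.6, -0.7, -0.6]
gripper_width: 0.765
time: 6.22
tool_pos: [0.4795, -0.314, 0.0153]
tool_rot: [0.0, -0.693, 0.721, -0.002]
contact_force: [0.1, 0.4, 5.3]
gripper_width: 0.445
t 6.22 pos [ 0.4795 -0.314   0.0153] psi -92.3 d [-0.2817 -0.0511 -0.1351] r [-0.003 -0.002  0.   ] |d| 0.317 F [0.1 0.4 5.3] w 0.445
```

```bash
python3 -m handwheel '[{"dx":0,"dy":0,"dz":-0.06,"ax":0,"ay":0,"az":0},{"dx":-0.04,"dy":-0.0,"dz":-0.105,"ax":0,"ay":0,"az":0},{"dx":-0.095,"dy":-0.01,"dz":-0.135,"ax":0,"ay":0,"az":0},{"dx":-0.155,"dy":-0.02,"dz":-0.14,"ax":0,"ay":0,"az":0},{"dx":-0.21,"dy":-0.035,"dz":-0.14,"ax":0,"ay":0,"az":0}]'; python3 go.py 0.538 -0.0343 0.083 -92.3
```

```text
time: 6.85
tool_pos: [0.5219, -0.1027, 0.1542]
tool_rot: [0.001, -0.693, 0.721, -0.001]
contact_force: [0.6, 0.1, -2.1]
gripper_width: 0.45
t 6.85 pos [ 0.5219 -0.1027  0.1542] psi -92.3 d [-0.069  -0.0132  0.0712] r [-0.002 -0.    -0.   ] |d| 0.1 F [ 0.6  0.1 -2.1] w 0.45
```

```bash
python3 -m handwheel '[{"dx":-0.05,"dy":-0.010,"dz":0,"ax":0,"ay":0,"az":0},{"dx":-0.069,"dy":-0.013,"dz":0.02,"ax":0,"ay":0,"az":0},{"dx":-0.069,"dy":-0.013,"dz":0.06,"ax":0,"ay":0,"az":0},{"dx":-0.069,"dy":-0.013,"dz":0.068,"ax":0,"ay":0,"az":0},{"dx":-0.069,"dy":-0.013,"dz":0.069,"ax":0,"ay":0,"az":0}]'; python3 go.py 0.538 -0.0343 0.083 -92.3
```

```text
time: 7.48
tool_pos: [0.5367, -0.0365, 0.0835]
tool_rot: [-0.001, -0.692, 0.721, 0.001]
contact_force: [0.2, 1.1, -0.9]
gripper_width: 0.445
t 7.47 pos [ 0.5367 -0.0365  0.0835] psi -92.3 d [-0.0023 -0.0013  0.0005] r [ 0.002  0.    -0.001] |d| 0.003 F [ 0.2  1.1 -0.9] w 0.445
```

```bash
python3 -m handwheel '[{"dx":-0.001,"dy":0,"dz":0.003,"ax":0,"ay":0,"az":0},{"dx":-0.001,"dy":0,"dz":0.003,"ax":0,"ay":0,"az":0}]';python3 -m handwheel '[{"dx":0,"dy":0,"dz":0,"ax":0,"ay":0,"az":0},{"dx":0,"dy":0,"dz":0,"ax":0,"ay":0,"az":0},{"dx":0,"dy":0,"dz":-0.03,"ax":0,"ay":0,"az":0},{"dx":0,"dy":0,"dz":-0.08,"ax":0,"ay":0,"az":0}]' 90;  python3 - <<'E'
from seg import *
for n in('top','side'):
  f=grab(n)
  for b in blobs(f,(50,80,40),(72,255,255),.041): print(n,b,onplane(f,b[2],b[3],.108))
E
python3 go.py 0.552 -0.2845 0.1 -92.3
```

```text
time: 7.72
tool_pos: [0.5376, -0.0364, 0.0833]
tool_rot: [-0.001, -0.692, 0.721, -0.0]
contact_force: [-5.8, -0.1, 9.4]
gripper_width: 0.446
time: 8.22
tool_pos: [0.5356, -0.0349, 0.1594]
tool_rot: [-0.002, -0.693, 0.721, 0.002]
contact_force: [1.4, -0.4, 0.3]
gripper_width: 0.645
top (np.int32(226), [458, 219, 18, 18], 466.5, 227.1, array([ 0.5533, -0.2856,  0.041 ])) [ 0.54667112 -0.26935287  0.108     ]
side (np.int32(121), [420, 195, 15, 10], 427.0, 199.5, array([ 0.5511, -0.2832,  0.041 ])) [ 0.50658094 -0.2086584   0.108     ]
side (np.int32(164), [383, 207, 18, 12], 391.2, 212.5, array([ 0.5832, -0.1811,  0.041 ])) [ 0.53617778 -0.11425254  0.108     ]
side (np.int32(20), [418, 210, 15, 6], 424.1, 213.8, array([ 0.523 , -0.2333,  0.041 ])) [ 0.48052457 -0.16235541  0.108     ]
side (np.int32(181), [359, 223, 19, 14], 367.9, 229.3, array([ 0.5834, -0.0949,  0.041 ])) [ 0.53644835 -0.03469987  0.108     ]
side (np.int32(25), [382, 225, 18, 6], 389.9, 228.4, array([ 0.5484, -0.1333,  0.041 ])) [ 0.50417434 -0.07027426  0.108     ]
side (np.int32(33), [359, 241, 18, 8], 368.0, 245.9, array([ 0.5461, -0.0519,  0.041 ])) [0.50198207 0.00499421 0.108     ]
t 8.32 pos [ 0.5412 -0.036   0.1679] psi -92.3 d [ 0.2478 -0.02    0.0685] r [-0.011 -0.002 -0.   ] |d| 0.258 F [ 0.4 -0.7 -0.1] w 0.646
```

```bash
python3 -m handwheel '[{"dx":0.06,"dy":0.0,"dz":0,"ax":0,"ay":0,"az":0},{"dx":0.12,"dy":0.0,"dz":0,"ax":0,"ay":0,"az":0},{"dx":0.18,"dy":0,"dz":0,"ax":0,"ay":0,"az":0},{"dx":0.235,"dy":-0.01,"dz":0.02,"ax":0,"ay":0,"az":0},{"dx":0.248,"dy":-0.018,"dz":0.07,"ax":0,"ay":0,"az":0}]' 60;python3 go.py 0.552 -0.2845 0.010 -92.3
```

```text
time: 8.95
tool_pos: [0.5475, -0.2887, 0.0935]
tool_rot: [0.001, -0.691, 0.723, -0.004]
contact_force: [-0.3, 0.4, -0.8]
gripper_width: 0.765
t 8.95 pos [ 0.5475 -0.2887  0.0935] psi -92.5 d [-0.0048 -0.0038  0.0835] r [-0.007 -0.005 -0.004] |d| 0.084 F [-0.3  0.4 -0.8] w 0.765
```

```bash
python3 -m handwheel '[{"dx":-0.001,"dy":-0.001,"dz":0.025,"ax":0,"ay":0,"az":0},{"dx":-0.001,"dy":-0.001,"dz":0.06,"ax":0,"ay":0,"az":0},{"dx":-0.001,"dy":-0.001,"dz":0.08,"ax":0,"ay":0,"az":0},{"dx":-0.001,"dy":-0.001,"dz":0.08,"ax":0,"ay":0,"az":0}]'; python3 go.py 0.552 -0.2845 0.010 -92.3
```

```text
time: 9.45
tool_pos: [0.5451, -0.2817, 0.009]
tool_rot: [-0.0, -0.693, 0.721, 0.002]
contact_force: [-0.2, 0.4, -0.3]
gripper_width: 0.765
t 9.45 pos [ 0.5451 -0.2817  0.009 ] psi -92.3 d [ 0.0025 -0.007  -0.001 ] r [ 0.004  0.002 -0.   ] |d| 0.008 F [-0.2  0.4 -0.3] w 0.765
```

```bash
python3 -m handwheel '[{"dx":0,"dy":-0.006,"dz":0,"ax":0,"ay":0,"az":0},{"dx":0,"dy":-0.006,"dz":0,"ax":0,"ay":0,"az":0}]'; python3 -m handwheel '[{"dx":0,"dy":0,"dz":0,"ax":0,"ay":0,"az":0},{"dx":0,"dy":0,"dz":0,"ax":0,"ay":0,"az":0},{"dx":0,"dy":0,"dz":0,"ax":0,"ay":0,"az":0},{"dx":0,"dy":0,"dz":0,"ax":0,"ay":0,"az":0}]' 255; python3 go.py 0.541 0.045 0.15 -92.3
```

```text
time: 9.7
tool_pos: [0.5543, -0.2838, 0.0134]
tool_rot: [0.0, -0.693, 0.721, -0.002]
contact_force: [-1.1, -0.0, -0.3]
gripper_width: 0.762
time: 10.2
tool_pos: [0.5534, -0.2835, 0.0128]
tool_rot: [0.0, -0.693, 0.721, -0.001]
contact_force: [-1.1, 0.4, 6.2]
gripper_width: 0.448
t 10.2 pos [ 0.5534 -0.2835  0.0128] psi -92.3 d [-0.3276  0.0254 -0.1377] r [-0.002 -0.001 -0.   ] |d| 0.356 F [-1.1  0.4  6.2] w 0.448
```

```bash
python3 -m handwheel '[{"dx":0,"dy":0,"dz":-0.06,"ax":0,"ay":0,"az":0},{"dx":0,"dy":0.01,"dz":-0.12,"ax":0,"ay":0,"az":0},{"dx":-0.05,"dy":0.025,"dz":-0.15,"ax":0,"ay":0,"az":0},{"dx":-0.11,"dy":0.028,"dz":-0.155,"ax":0,"ay":0,"az":0},{"dx":-0.17,"dy":0.028,"dz":-0.155,"ax":0,"ay":0,"az":0}]'; python3 go.py 0.541 0.045 0.083 -92.3
```

```text
time: 10.82
tool_pos: [0.5308, -0.1105, 0.1666]
tool_rot: [0.0, -0.692, 0.722, -0.0]
contact_force: [-0.3, 0.7, -2.3]
gripper_width: 0.447
t 10.82 pos [ 0.5308 -0.1105  0.1666] psi -92.4 d [-0.1557 -0.0036  0.0836] r [-0.001  0.    -0.001] |d| 0.177 F [-0.3  0.7 -2.3] w 0.447
```

```bash
python3 -m handwheel '[{"dx":-0.06,"dy":0,"dz":0,"ax":0,"ay":0,"az":0},{"dx":-0.12,"dy":0,"dz":0,"ax":0,"ay":0,"az":0},{"dx":-0.158,"dy":0,"dz":0.01,"ax":0,"ay":0,"az":0},{"dx":-0.158,"dy":0,"dz":0.04,"ax":0,"ay":0,"az":0},{"dx":-0.158,"dy":0,"dz":0.04,"ax":0,"ay":0,"az":0}]'; python3 go.py 0.541 0.045 0.083 -92.3
```

```text
time: 11.45
tool_pos: [0.5347, 0.0466, 0.1225]
tool_rot: [-0.003, -0.693, 0.721, 0.003]
contact_force: [-1.0, -0.2, -1.7]
gripper_width: 0.454
t 11.45 pos [0.5347 0.0466 0.1225] psi -92.2 d [ 0.0013 -0.0067  0.0395] r [0.008 0.    0.001] |d| 0.04 F [-1.  -0.2 -1.7] w 0.454
```

```bash
python3 -m handwheel '[{"dx":0.001,"dy":-0.004,"dz":0.02,"ax":0,"ay":0,"az":0},{"dx":0.001,"dy":-0.004,"dz":0.039,"ax":0,"ay":0,"az":0},{"dx":0.001,"dy":-0.004,"dz":0.0415,"ax":0,"ay":0,"az":0},{"dx":0.001,"dy":-0.004,"dz":0.0415,"ax":0,"ay":0,"az":0}]'; python3 -m handwheel '[{"dx":0,"dy":0,"dz":0,"ax":0,"ay":0,"az":0},{"dx":0,"dy":0,"dz":0,"ax":0,"ay":0,"az":0},{"dx":0,"dy":0,"dz":-0.03,"ax":0,"ay":0,"az":0},{"dx":0,"dy":0,"dz":-0.09,"ax":0,"ay":0,"az":0}]' 90;  python3 - <<'E'
from seg import *
for n in('top','side'):
  f=grab(n,n+'3.png')
  for b in blobs(f,(50,80,40),(72,255,255),.041): print(n,b,onplane(f,b[2],b[3],.108))
E
python3 go.py 0.45 -0.01 0.25 -92.3
```

```text
time: 11.95
tool_pos: [0.5416, 0.0445, 0.0845]
tool_rot: [-0.0, -0.693, 0.721, 0.0]
contact_force: [0.6, 1.0, -0.5]
gripper_width: 0.456
time: 12.45
tool_pos: [0.5397, 0.0449, 0.1732]
tool_rot: [-0.002, -0.693, 0.721, 0.002]
contact_force: [0.0, 0.4, 0.8]
gripper_width: 0.646
top (np.int32(139), [359, 223, 13, 18], 365.3, 231.8, array([ 0.5413, -0.0472,  0.041 ])) [ 0.53507164 -0.04303322  0.108     ]
top (np.int32(275), [389, 222, 19, 19], 398.1, 231.1, array([ 0.5433, -0.1241,  0.041 ])) [ 0.53697682 -0.11620317  0.108     ]
side (np.int32(164), [383, 207, 18, 12], 391.1, 212.5, array([ 0.5834, -0.181 ,  0.041 ])) [ 0.53633826 -0.11409559  0.108     ]
side (np.int32(180), [359, 223, 19, 14], 367.9, 229.3, array([ 0.5834, -0.0949,  0.041 ])) [ 0.53644835 -0.03469987  0.108     ]
side (np.int32(26), [382, 225, 18, 6], 390.2, 228.3, array([ 0.5482, -0.1342,  0.041 ])) [ 0.50391504 -0.07098525  0.108     ]
side (np.int32(201), [332, 240, 19, 14], 340.9, 246.6, array([ 0.5887, -0.0075,  0.041 ])) [0.54120347 0.04610643 0.108     ]
side (np.int32(32), [359, 241, 18, 8], 368.0, 245.9, array([ 0.5461, -0.0521,  0.041 ])) [0.50198207 0.00499421 0.108     ]
side (np.int32(27), [332, 260, 18, 6], 340.8, 263.6, array([0.5519, 0.0326, 0.041 ])) [0.50723227 0.0831748  0.108     ]
t 12.55 pos [0.5466 0.0446 0.184 ] psi -92.3 d [ 0.0584  0.0933 -0.0674] r [-0.015 -0.     0.   ] |d| 0.129 F [ 1.  -0.1  0.8] w 0.647
```

View pics/side3.png

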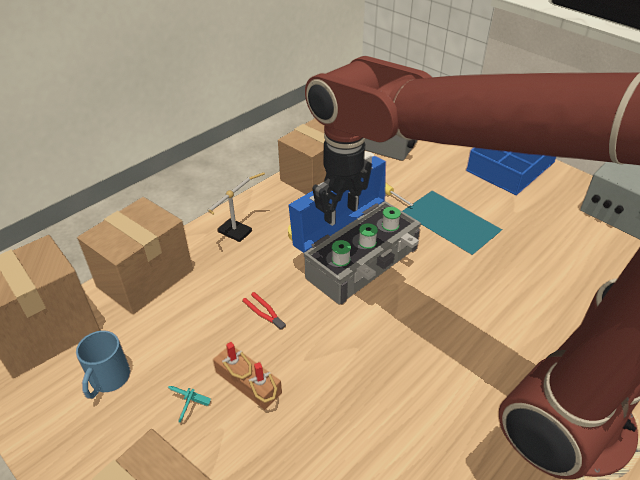

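```bash
python3 -m handwheel '[{"dx":0.02,"dy":0.02,"dz":-0.05,"ax":0,"ay":0,"az":0},{"dx":0.05,"dy":0.02,"dz":-0.11,"ax":0,"ay":0,"az":0},{"dx":0.08,"dy":-0.02,"dz":-0.12,"ax":0,"ay":0,"az":0},{"dx":0.08,"dy":-0.08,"dz":-0.12,"ax":0,"ay":0,"az":0},{"dx":0.08,"dy":-0.125,"dz":-0.12,"ax":0,"ay":0,"az":0}]' 255; python3 go.py 0.69 -0.038 0.17 -92.3
python3 - <<'E'
from h import *
f=grab('side'); P=cloud(f); im=cv2.cvtColor(f['image'],cv2.COLOR_BGR2HSV)
m=cv2.inRange(im,(105,150,60),(125,255,255))>0; m[:,:280]=0;m[:,395:]=0
Q=P[m]; Q=Q[(Q[:,2]>.05)&(Q[:,2]<.22)]
c=np.array([.5461,-.0345,.068]); X=(Q-c)@np.array([[.9992,.04,0],[-.04,.9992,0],[0,0,1]]).T
ang=-.04; Rz=R.from_euler('z',ang).as_matrix(); X=(Q-c)@Rz
for z0 in np.arange(.02,.15,.02):
    k=(X[:,2]>z0)&(X[:,2]<z0+.02); 
    if k.sum()>5: print(round(z0,2),k.sum(),np.round(np.percentile(X[k,0],[5,25,50,75,95]),4))
E
```

```text
time: 13.18
tool_pos: [0.6655, -0.041, 0.2958]
tool_rot: [0.001, -0.692, 0.722, -0.001]
contact_force: [-0.3, 0.1, 1.1]
gripper_width: 0.002
t 13.18 pos [ 0.6655 -0.041   0.2958] psi -92.4 d [-0.004  -0.0241  0.1258] r [-0.002 -0.    -0.001] |d| 0.128 F [-0.3  0.1  1.1] w 0.002
0.02 665 [0.0614 0.0854 0.0876 0.089  0.0908]
0.04 689 [0.0631 0.0873 0.0891 0.0903 0.092 ]
0.06 700 [0.0646 0.0884 0.0907 0.0919 0.0935]
0.08 292 [0.0607 0.0728 0.0895 0.0917 0.0937]
0.1 499 [0.0628 0.069  0.083  0.091  0.0963]
0.12 401 [0.0617 0.0664 0.0732 0.0824 0.0922]
```

```bash
python3 -m handwheel '[{"dx":-0.004,"dy":-0.025,"dz":0,"ax":0,"ay":0,"az":0},{"dx":-0.004,"dy":-0.025,"dz":0.05,"ax":0,"ay":0,"az":0},{"dx":-0.004,"dy":-0.025,"dz":0.1,"ax":0,"ay":0,"az":0},{"dx":-0.004,"dy":-0.025,"dz":0.126,"ax":0,"ay":0,"az":0},{"dx":-0.004,"dy":-0.025,"dz":0.126,"ax":0,"ay":0,"az":0}]'; python3 go.py 0.65 -0.036 0.172 -92.3
```

```text
time: 13.85
tool_pos: [0.6868, -0.0369, 0.1656]
tool_rot: [-0.002, -0.693, 0.721, 0.002]
contact_force: [0.7, 0.1, -0.2]
gripper_width: 0.001
t 13.85 pos [ 0.6868 -0.0369  0.1656] psi -92.3 d [ 0.0006  0.0368 -0.0062] r [0.005 0.001 0.   ] |d| 0.037 F [ 0.7  0.1 -0.2] w 0.001
```

```bash
python3 -m handwheel '[{"dx":0,"dy":0.02,"dz":-0.002,"ax":0,"ay":0,"az":0},{"dx":0,"dy":0.033,"dz":-0.005,"ax":0,"ay":0,"az":0},{"dx":0,"dy":0.046,"dz":-0.008,"ax":0,"ay":0,"az":0},{"dx":0,"dy":0.060,"dz":-0.011,"ax":0,"ay":0,"az":0},{"dx":0,"dy":0.074,"dz":-0.014,"ax":0,"ay":0,"az":0}]'; python3 go.py 0.571 -0.036 0.173 -92.3
```

```text
time: 14.48
tool_pos: [0.614, -0.0343, 0.1837]
tool_rot: [0.0, -0.693, 0.721, -0.001]
contact_force: [1.6, 0.1, -0.8]
gripper_width: 0.003
t 14.47 pos [ 0.614  -0.0343  0.1837] psi -92.3 d [0.0034 0.0429 0.0106] r [-0.001 -0.    -0.   ] |d| 0.044 F [ 1.6  0.1 -0.8] w 0.003
```

```bash
python3 - <<'E'
from h import *
b=grab('side')['image'][120:320,240:540];cv2.imwrite('pics/lid1.png',cv2.resize(b,(750,500)))
E
```

```text
(no output)
```

View pics/lid1.png

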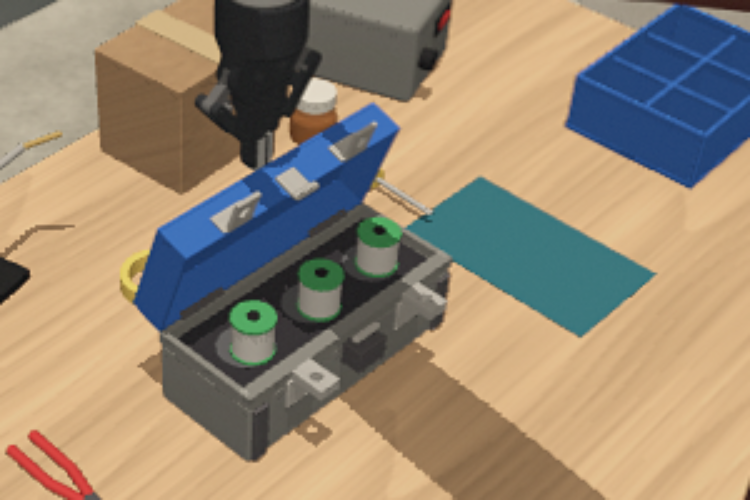

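```bash
python3 -m handwheel '[{"dx":0,"dy":0.02,"dz":0.004,"ax":0,"ay":0,"az":0},{"dx":0,"dy":0.043,"dz":0.011,"ax":0,"ay":0,"az":0},{"dx":0,"dy":0.063,"dz":0.021,"ax":0,"ay":0,"az":0},{"dx":0,"dy":0.081,"dz":0.034,"ax":0,"ay":0,"az":0}]'; python3 go.py 0.51 -0.0325 0.125 -92.3;  python3 - <<'E'
from h import *
b=grab('side')['image'][120:320,240:540];cv2.imwrite('pics/lid2.png',cv2.resize(b,(750,500)))
E
```

```text
time: 15.02
tool_pos: [0.5324, -0.0309, 0.1482]
tool_rot: [-0.0, -0.693, 0.721, 0.0]
contact_force: [-0.1, 0.6, 0.1]
gripper_width: -0.0
t 15.03 pos [ 0.5324 -0.0309  0.1482] psi -92.3 d [0.0025 0.0223 0.0232] r [ 0.001  0.    -0.   ] |d| 0.032 F [-0.1  0.6  0.1] w -0.0
```

View pics/lid2.png

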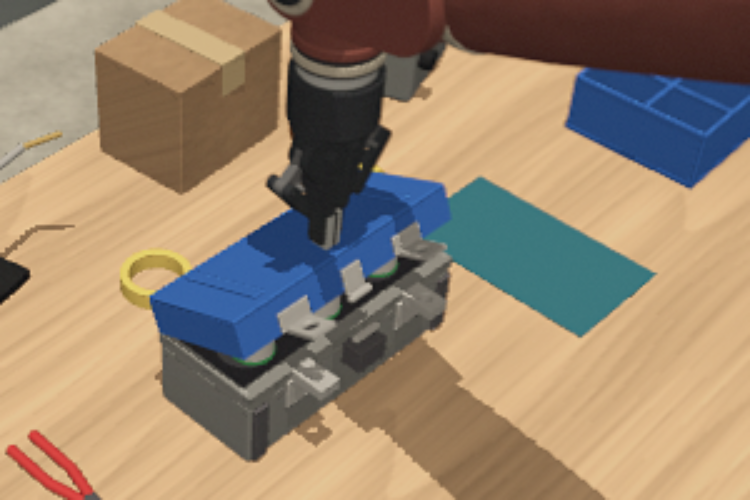

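Lid is at about 0.4 rad, the fingers on its middle. Push on down.

```bash
python3 -m handwheel '[{"dx":0.002,"dy":0.01,"dz":0.007,"ax":0,"ay":0,"az":0},{"dx":0.002,"dy":0.018,"dz":0.015,"ax":0,"ay":0,"az":0},{"dx":0.002,"dy":0.026,"dz":0.024,"ax":0,"ay":0,"az":0},{"dx":0.002,"dy":0.028,"dz":0.028,"ax":0,"ay":0,"az":0},{"dx":0.002,"dy":0.028,"dz":0.032,"ax":0,"ay":0,"az":0}]'; python3 go.py 0.505 -0.0325 0.116 -92.3
```

```text
time: 15.7
tool_pos: [0.5061, -0.032, 0.1191]
tool_rot: [0.0, -0.693, 0.721, -0.0]
contact_force: [-2.9, 1.0, 5.2]
gripper_width: -0.003
t 15.7 pos [ 0.5061 -0.032   0.1191] psi -92.3 d [0.0006 0.0011 0.0031] r [-0.001 -0.     0.   ] |d| 0.003 F [-2.9  1.   5.2] w -0.003
```

```bash
python3 -m handwheel '[{"dx":0,"dy":0.002,"dz":0.004,"ax":0,"ay":0,"az":0},{"dx":0,"dy":0.002,"dz":0.007,"ax":0,"ay":0,"az":0},{"dx":0,"dy":0.002,"dz":0.007,"ax":0,"ay":0,"az":0}]'; python3 go.py 0.505 -0.0325 0.116 -92.3; python3 - <<'E'
from h import *
b=grab('side')['image'][120:320,240:540];cv2.imwrite('pics/lid3.png',cv2.resize(b,(750,500)))
E
```

```text
time: 16.08
tool_pos: [0.5053, -0.032, 0.1155]
tool_rot: [0.001, -0.693, 0.721, -0.001]
contact_force: [-11.8, 2.2, 26.9]
gripper_width: -0.001
t 16.07 pos [ 0.5053 -0.032   0.1155] psi -92.3 d [ 0.0005  0.0002 -0.0005] r [-0.002 -0.     0.   ] |d| 0.001 F [-11.8   2.2  26.9] w -0.001
```

View pics/lid3.png

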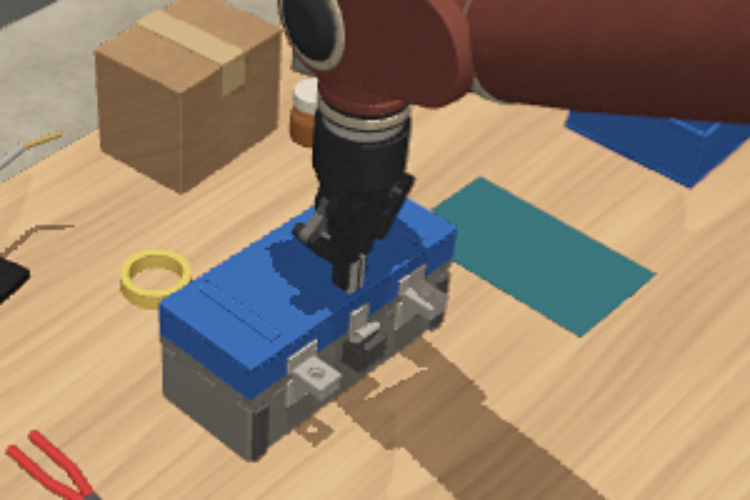

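```bash
python3 -m handwheel '[{"dx":0,"dy":0,"dz":-0.03,"ax":0,"ay":0,"az":0},{"dx":0,"dy":0.01,"dz":-0.08,"ax":0,"ay":0,"az":0},{"dx":-0.05,"dy":0.03,"dz":-0.12,"ax":0,"ay":0,"az":0},{"dx":-0.11,"dy":0.05,"dz":-0.13,"ax":0,"ay":0,"az":0},{"dx":-0.17,"dy":0.07,"dz":-0.13,"ax":0,"ay":0,"az":0}]' 0; python3 go.py 0.40 0.355 0.26 -92.3
```

```text
time: 16.75
tool_pos: [0.4422, 0.1362, 0.2411]
tool_rot: [0.001, -0.692, 0.722, -0.001]
contact_force: [0.2, 1.7, -0.3]
gripper_width: 0.998
t 16.75 pos [0.4422 0.1362 0.2411] psi -92.4 d [-0.2168  0.0512 -0.0189] r [-0.003  0.001 -0.001] |d| 0.224 F [ 0.2  1.7 -0.3] w 0.998
```

```bash
python3 -m handwheel '[{"dx":-0.06,"dy":0.01,"dz":0,"ax":0,"ay":0,"az":0},{"dx":-0.12,"dy":0.02,"dz":0,"ax":0,"ay":0,"az":0},{"dx":-0.18,"dy":0.02,"dz":0,"ax":0,"ay":0,"az":0},{"dx":-0.21,"dy":0.02,"dz":0,"ax":0,"ay":0,"az":0},{"dx":-0.21,"dy":0.02,"dz":0,"ax":0,"ay":0,"az":0}]'; python3 go.py 0.40 0.355 0.26 -92.3; python3 - <<'E'
from h import *
f=grab('wrist','w2.png')
g=grab('top','t2.png'); g=grab('side'); cv2.imwrite('pics/lid4.png',cv2.resize(g['image'][120:320,240:540],(750,500)))
E
```

```text
time: 17.38
tool_pos: [0.43, 0.3469, 0.2387]
tool_rot: [-0.001, -0.694, 0.72, 0.0]
contact_force: [-0.5, -1.1, 0.1]
gripper_width: 0.996
t 17.38 pos [0.43   0.3469 0.2387] psi -92.1 d [-0.0069  0.0303 -0.0213] r [ 0.001 -0.001  0.003] |d| 0.038 F [-0.5 -1.1  0.1] w 0.996
```

View pics/w2.png

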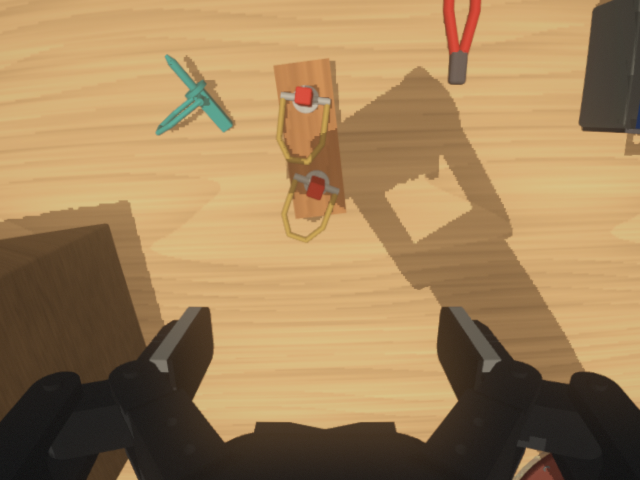

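View pics/lid4.png

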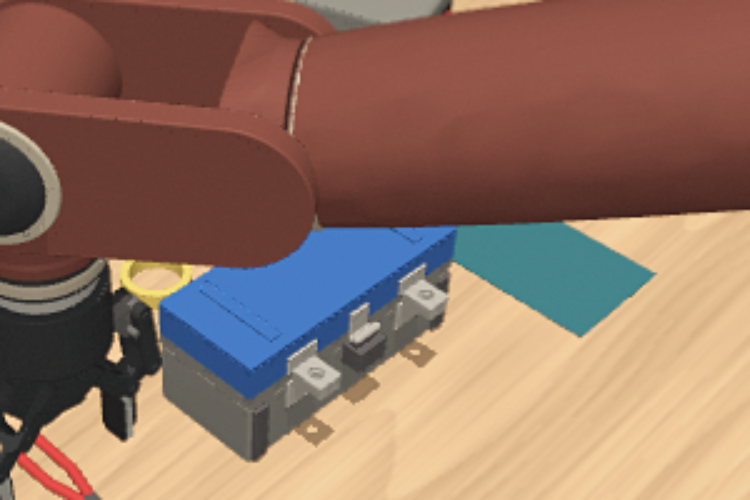

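```bash
python3 - <<'E'
from h import *
f=grab('wrist'); cv2.imwrite('pics/w2z.png',cv2.resize(f['image'][60:250,250:380],None,fx=4.2,fy=3.1*1.0,interpolation=cv2.INTER_CUBIC))
cv2.imwrite('pics/w2z.png',cv2.resize(f['image'][60:250,240:400],None,fx=3.15,fy=3.15,interpolation=cv2.INTER_CUBIC))
E
```

```text
(no output)
```

View pics/w2z.png

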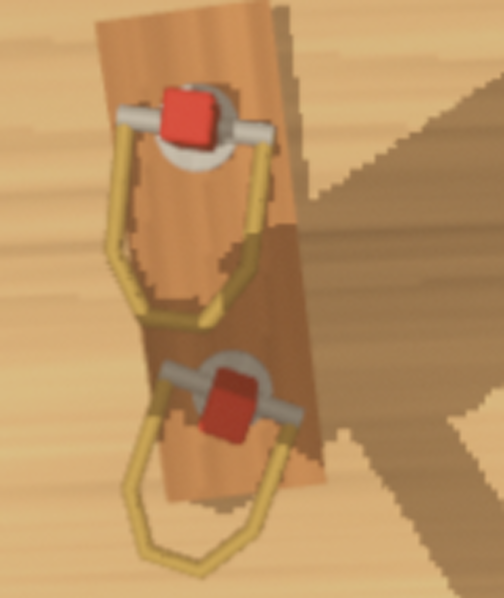

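```bash
python3 - <<'E'
from h import *
f=grab('wrist')
for nm,a,b,t in(('far',(277.5,96.5),(327,101.9),(299.7,97.1)),('near',(291.4,177.5),(335.9,192.1),(312.7,190.2))):
    A=onplane(f,*a,.051);B=onplane(f,*b,.051);d=A-B; yaw=np.arctan2(-d[0],d[1])
    print(nm,'mid',np.round((A+B)/2,4),'len',np.linalg.norm(d).round(4),'yaw deg',np.degrees(yaw).round(1),'top',np.round(onplane(f,*t,.088),4))
g=grab('side'); im=cv2.cvtColor(g['image'],cv2.COLOR_BGR2HSV)
m=cv2.inRange(im,(0,180,90),(6,255,255))|cv2.inRange(im,(174,180,90),(180,255,255))
n,l,s,c=cv2.connectedComponentsWithStats(m)
for i in range(1,n):
    if s[i,4]>6: print(s[i],c[i],g['image'][s[i,1]+2,int(c[i][0])])
E
```

```text
far mid [0.5243 0.3582 0.051 ] len 0.0403 yaw deg -8.6 top [0.5234 0.358  0.088 ]
near mid [0.454  0.3523 0.051 ] len 0.04 yaw deg -20.7 top [0.4555 0.352  0.088 ]
[256 298  15  15  19] [263.78947368 305.52631579] [ 62  66 211]
[247 304  16  13  17] [254.41176471 310.52941176] [ 63  64 217]
[228 345   8  15  79] [231.59493671 352.64556962] [ 62  66 204]
[255 363   8  18 112] [258.63392857 371.26785714] [ 43  46 157]
```

```bash
python3 go.py 0.4545 0.352 0.13 -110.7
```

```text
t 17.68 pos [0.4309 0.3445 0.2397] psi -92.4 d [-0.0085 -0.0233  0.1097] r [-0.   -0.    0.32] |d| 0.112 F [-0.1  0.5 -0.2] w 1.001
```

```bash
python3 -m handwheel '[{"dx":-0.004,"dy":-0.01,"dz":0.03,"ax":0,"ay":0,"az":0.16},{"dx":-0.008,"dy":-0.023,"dz":0.07,"ax":0,"ay":0,"az":0.32},{"dx":-0.0085,"dy":-0.0235,"dz":0.11,"ax":0,"ay":0,"az":0.32},{"dx":-0.0085,"dy":-0.0235,"dz":0.11,"ax":0,"ay":0,"az":0.32}]' 100; python3 go.py 0.4545 0.352 0.062 -110.7; python3 - <<'E'
from h import *
f=grab('wrist','w3.png')
E
```

```text
time: 18.18
tool_pos: [0.4523, 0.3508, 0.1258]
tool_rot: [-0.004, -0.568, 0.823, 0.0]
contact_force: [0.2, 0.9, 0.3]
gripper_width: 0.609
t 18.18 pos [0.4523 0.3508 0.1258] psi -110.7 d [-0.0023 -0.002   0.0638] r [ 0.005 -0.006 -0.   ] |d| 0.064 F [0.2 0.9 0.3] w 0.609
```

View pics/w3.png

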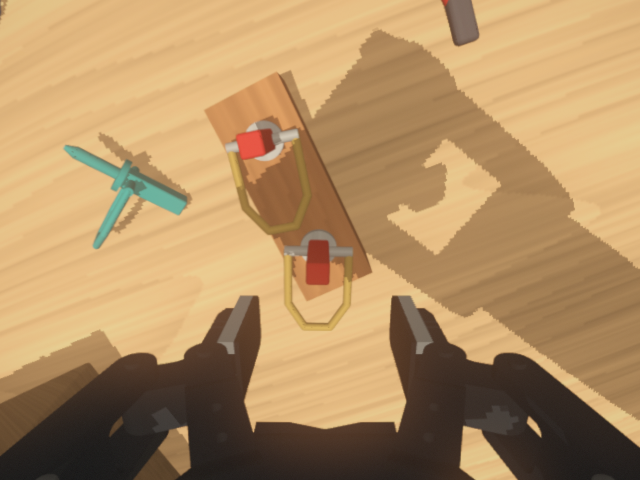

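```bash
python3 -m handwheel '[{"dx":-0.001,"dy":-0.001,"dz":0.03,"ax":0,"ay":0,"az":0},{"dx":-0.001,"dy":-0.001,"dz":0.05,"ax":0,"ay":0,"az":0},{"dx":-0.001,"dy":-0.001,"dz":0.05,"ax":0,"ay":0,"az":0},{"dx":-0.001,"dy":-0.001,"dz":0.05,"ax":0,"ay":0,"az":0}]'; for i in 1 2 3; do python3 -m handwheel '[{"dx":0,"dy":0,"dz":0,"ax":0,"ay":0,"az":0}]'>/dev/null; python3 go.py 0.4545 0.352 0.062 -110.7; done;  python3 - <<'E'
from h import *
f=grab('wrist','w4.png')
E
```

```text
time: 18.73
tool_pos: [0.4565, 0.3541, 0.0812]
tool_rot: [0.001, -0.569, 0.822, -0.0]
contact_force: [0.0, -0.1, -0.7]
gripper_width: 0.607
t 18.85 pos [0.4566 0.3542 0.0813] psi -110.6 d [0.0028 0.0013 0.0193] r [-0.002  0.002  0.001] |d| 0.019 F [ 0.3  0.7 -0.4] w 0.608
t 18.98 pos [0.4562 0.354  0.0806] psi -110.6 d [0.0025 0.0009 0.0186] r [-0.001  0.001  0.001] |d| 0.019 F [ 0.2 -0.7  0.7] w 0.606
t 19.1 pos [0.456  0.3538 0.0801] psi -110.6 d [0.0022 0.0008 0.0181] r [-0.     0.001  0.001] |d| 0.018 F [ 0.  -0.1  0.7] w 0.609
```

View pics/w4.png

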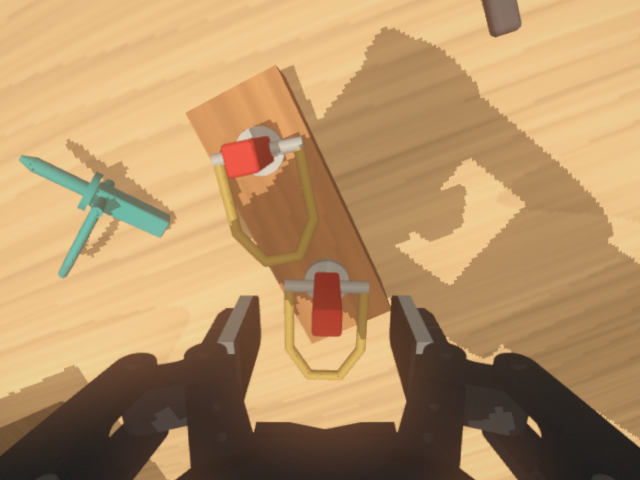

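```bash
python3 -m handwheel '[{"dx":0.002,"dy":0.001,"dz":0.01,"ax":0,"ay":0,"az":0},{"dx":0.002,"dy":0.001,"dz":0.018,"ax":0,"ay":0,"az":0},{"dx":0.002,"dy":0.001,"dz":0.018,"ax":0,"ay":0,"az":0},{"dx":0.002,"dy":0.001,"dz":0.018,"ax":0,"ay":0,"az":0}]';python3 go.py 0.4545 0.352 0.062 -110.7; python3 -m handwheel '[{"dx":0,"dy":0,"dz":0,"ax":0,"ay":0,"az":0},{"dx":0,"dy":0,"dz":0,"ax":0,"ay":0,"az":0},{"dx":0,"dy":0,"dz":0,"ax":0,"ay":0,"az":0},{"dx":0,"dy":0,"dz":0,"ax":0,"ay":0,"az":0},{"dx":0,"dy":0,"dz":0,"ax":0,"ay":0,"az":0}]' 255; python3 go.py 0.4545 0.352 0.062 -110.7;  python3 - <<'E'
from h import *
f=grab('wrist','w5.png')
E
```

```text
time: 19.65
tool_pos: [0.4541, 0.3521, 0.0616]
tool_rot: [-0.0, -0.569, 0.822, 0.0]
contact_force: [-0.1, -0.7, 0.5]
gripper_width: 0.607
t 19.65 pos [0.4541 0.3521 0.0616] psi -110.6 d [-0.     -0.0004 -0.0004] r [ 0.    -0.     0.001] |d| 0.001 F [-0.1 -0.7  0.5] w 0.607
time: 20.27
tool_pos: [0.4544, 0.3523, 0.062]
tool_rot: [0.0, -0.569, 0.822, 0.0]
contact_force: [-0.2, -0.5, 1.2]
gripper_width: 0.126
t 20.27 pos [0.4544 0.3523 0.062 ] psi -110.6 d [ 0.0002 -0.0002  0.    ] r [-0.     0.001  0.001] |d| 0.0 F [-0.2 -0.5  1.2] w 0.126
```

View pics/w5.png

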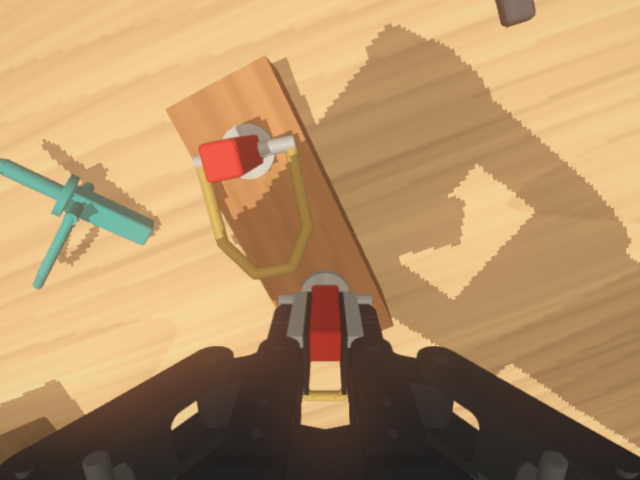

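```bash
python3 -m handwheel '[{"dx":0,"dy":0,"dz":-0.02,"ax":0,"ay":0,"az":0},{"dx":0,"dy":0,"dz":-0.045,"ax":0,"ay":0,"az":0},{"dx":0,"dy":0,"dz":-0.085,"ax":0,"ay":0,"az":0},{"dx":0,"dy":0,"dz":-0.13,"ax":0,"ay":0,"az":-0.15},{"dx":0,"dy":0,"dz":-0.14,"ax":0,"ay":0,"az":-0.32}]'; python3 go.py 0.4755 0.0386 0.19 -92.3
```

```text
time: 20.95
tool_pos: [0.4556, 0.3529, 0.2066]
tool_rot: [0.003, -0.695, 0.719, -0.001]
contact_force: [-0.3, 1.0, -1.2]
gripper_width: 0.129
t 20.95 pos [0.4556 0.3529 0.2066] psi -92.0 d [ 0.3135 -0.0307  0.0158] r [-0.005  0.003  0.006] |d| 0.315 F [-0.3  1.  -1.2] w 0.129
```

```bash
python3 -m handwheel '[{"dx":0.05,"dy":-0.005,"dz":0,"ax":0,"ay":0,"az":0.0},{"dx":0.11,"dy":-0.01,"dz":0,"ax":0,"ay":0,"az":0},{"dx":0.17,"dy":-0.016,"dz":0,"ax":0,"ay":0,"az":0},{"dx":0.23,"dy":-0.022,"dz":0,"ax":0,"ay":0,"az":0},{"dx":0.28,"dy":-0.028,"dz":0,"ax":0,"ay":0,"az":0}]'; python3 go.py 0.4755 0.0386 0.15 -92.3
```

```text
time: 21.58
tool_pos: [0.4701, 0.0692, 0.2019]
tool_rot: [-0.0, -0.693, 0.721, 0.0]
contact_force: [-0.5, 0.5, -0.8]
gripper_width: 0.121
t 21.57 pos [0.4701 0.0692 0.2019] psi -92.3 d [ 0.0303 -0.0066  0.052 ] r [ 0.    -0.    -0.001] |d| 0.061 F [-0.5  0.5 -0.8] w 0.121
```

```bash
python3 -m handwheel '[{"dx":0.02,"dy":-0.002,"dz":0.01,"ax":0,"ay":0,"az":0.0},{"dx":0.032,"dy":-0.003,"dz":0.03,"ax":0,"ay":0,"az":0},{"dx":0.032,"dy":-0.003,"dz":0.045,"ax":0,"ay":0,"az":0},{"dx":0.032,"dy":-0.003,"dz":0.045,"ax":0,"ay":0,"az":0},{"dx":0.032,"dy":-0.003,"dz":0.045,"ax":0,"ay":0,"az":0}]'; python3 -m handwheel '[{"dx":0,"dy":0,"dz":0,"ax":0,"ay":0,"az":0},{"dx":0,"dy":0,"dz":0,"ax":0,"ay":0,"az":0}]'; python3 go.py 0.4755 0.0386 0.15 -92.3;  python3 - <<'E'
from h import *
f=grab('wrist','w6.png');f=grab('side','s6.png');cv2.imwrite('pics/s6z.png',cv2.resize(f['image'][190:310,310:450],None,fx=5,fy=5,interpolation=cv2.INTER_CUBIC));f=grab('top','t6.png')
E
```

```text
time: 22.2
tool_pos: [0.4727, 0.04, 0.1568]
tool_rot: [0.0, -0.693, 0.721, 0.0]
contact_force: [-0.1, -0.2, -0.7]
gripper_width: 0.126
time: 22.45
tool_pos: [0.473, 0.0394, 0.1574]
tool_rot: [0.0, -0.693, 0.721, -0.0]
contact_force: [0.2, 0.6, -1.5]
gripper_width: 0.129
t 22.45 pos [0.473  0.0394 0.1574] psi -92.3 d [ 0.0007 -0.0025  0.0074] r [-0.001 -0.     0.001] |d| 0.008 F [ 0.2  0.6 -1.5] w 0.129
```

View pics/w6.png

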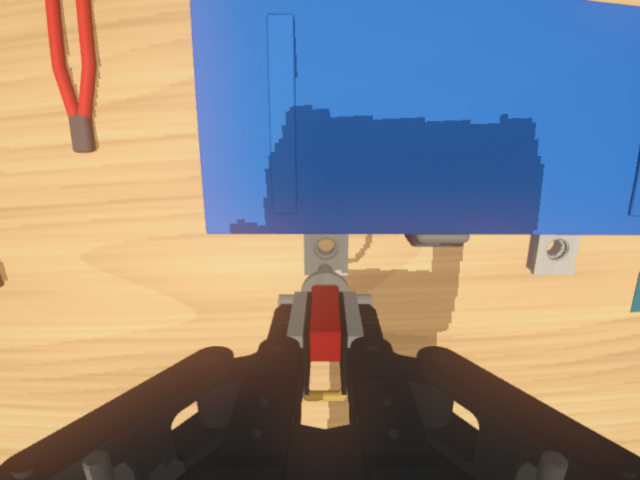

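View pics/s6z.png

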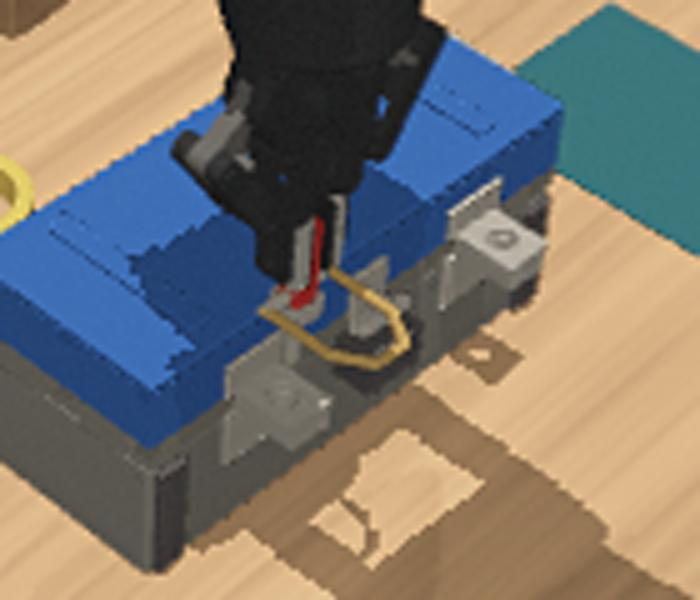

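```bash
python3 - <<'E'
from h import *
f=grab('wrist'); s=manip.state(); g=grab('side')
print('L',onplane(f,326.5,246.5,.084).round(4),'R',onplane(f,557,248,.084).round(4))
p=np.array(s['tool_pos']); print(p, 'tip proj',proj(f,p-[0,0,.054]),'collar',proj(f,p-[0,0,.02]),'griptop',proj(f,p+[0,0,.026]))
print('side tip proj',proj(g,p-[0,0,.054]),proj(g,p-[0,0,.02]))
cv2.imwrite('pics/w6z.png',cv2.resize(f['image'][220:370,250:400],None,fx=4,fy=4,interpolation=cv2.INTER_CUBIC))
cv2.imwrite('pics/s6z.png',cv2.resize(g['image'][230:290,345:405],None,fx=9,fy=9,interpolation=cv2.INTER_CUBIC))
E
```

```text
L [0.477  0.0374 0.084 ] R [ 0.4703 -0.1011  0.084 ]
[0.47268743 0.03919161 0.156932  ] tip proj [323.55230995 264.75755214] collar [323.22860163 290.5818667 ] griptop [322.54503127 345.29063123]
side tip proj [367.80128986 262.75989672] [368.75006029 250.68279884]
```

View pics/w6z.png

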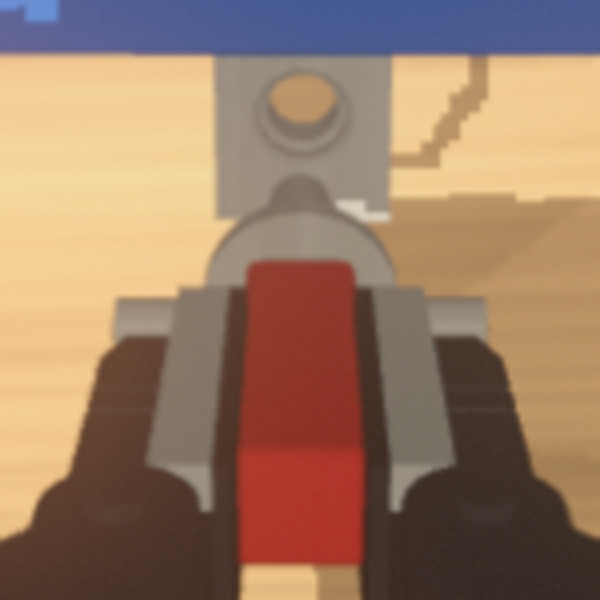

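View pics/s6z.png

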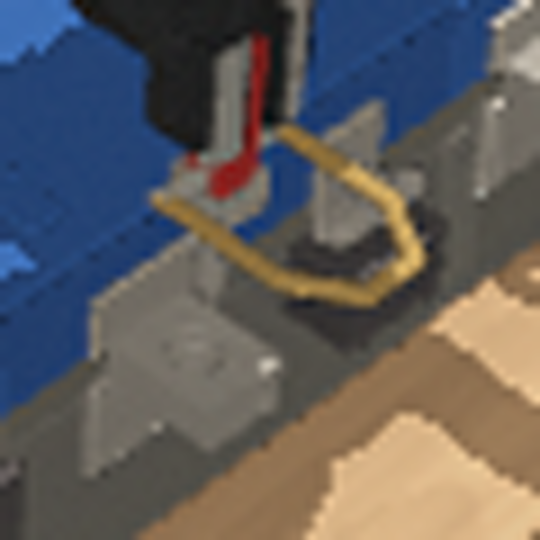

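```bash
python3 - <<'E'
from h import *
f=grab('wrist'); g=grab('side'); s=manip.state(); p=np.array(s['tool_pos']); print(p)
h=onplane(f,325.8,247.9,.084); t=onplane(f,325.5,266.3,p[2]-.054); print('wrist',h.round(4),t.round(4),(h-t).round(4))
h=onplane(g,366.7,268.9,.084); t=onplane(g,368.1,262.2,p[2]-.054); print('side',h.round(4),t.round(4),(h-t).round(4))
E
```

```text
[0.47258411 0.03911543 0.15673554]
wrist [0.4761 0.0377 0.084 ] [0.4716 0.0381 0.1027] [ 0.0044 -0.0004 -0.0187]
side [0.4743 0.0392 0.084 ] [0.4734 0.0374 0.1027] [ 0.0008  0.0018 -0.0187]
```

```bash
python3 -m handwheel '[{"dx":0.0005,"dy":-0.004,"dz":0,"ax":0,"ay":0,"az":0.0},{"dx":0.0005,"dy":-0.004,"dz":0.013,"ax":0,"ay":0,"az":0},{"dx":0.0005,"dy":-0.004,"dz":0.013,"ax":0,"ay":0,"az":0},{"dx":0.0005,"dy":-0.004,"dz":0.013,"ax":0,"ay":0,"az":0},{"dx":0.0005,"dy":-0.004,"dz":0.013,"ax":0,"ay":0,"az":0}]'; python3 -m handwheel '[{"dx":0,"dy":0,"dz":0,"ax":0,"ay":0,"az":0},{"dx":0,"dy":0,"dz":0,"ax":0,"ay":0,"az":0}]'; python3 go.py 0.4762 0.0386 0.104 -92.3;  python3 - <<'E'
from h import *
f=grab('wrist'); g=grab('side'); s=manip.state(); p=np.array(s['tool_pos']);print(proj(f,p-[0,0,.054]))
cv2.imwrite('pics/w7z.png',cv2.resize(f['image'][200:350,250:400],None,fx=4,fy=4,interpolation=cv2.INTER_CUBIC))
cv2.imwrite('pics/s7z.png',cv2.resize(g['image'][230:290,345:405],None,fx=9,fy=9,interpolation=cv2.INTER_CUBIC))
E
```

```text
time: 23.42
tool_pos: [0.4767, 0.0385, 0.1439]
tool_rot: [0.0, -0.693, 0.721, -0.0]
contact_force: [0.5, -0.5, 0.3]
gripper_width: 0.122
time: 23.68
tool_pos: [0.4767, 0.0385, 0.1439]
tool_rot: [0.0, -0.693, 0.721, -0.0]
contact_force: [0.2, 0.4, -0.8]
gripper_width: 0.123
t 23.68 pos [0.4767 0.0385 0.1439] psi -92.3 d [-0.0001  0.0005  0.0399] r [-0. -0. -0.] |d| 0.04 F [ 0.2  0.4 -0.8] w 0.123
[323.49094178 264.72767279]
```

View pics/w7z.png

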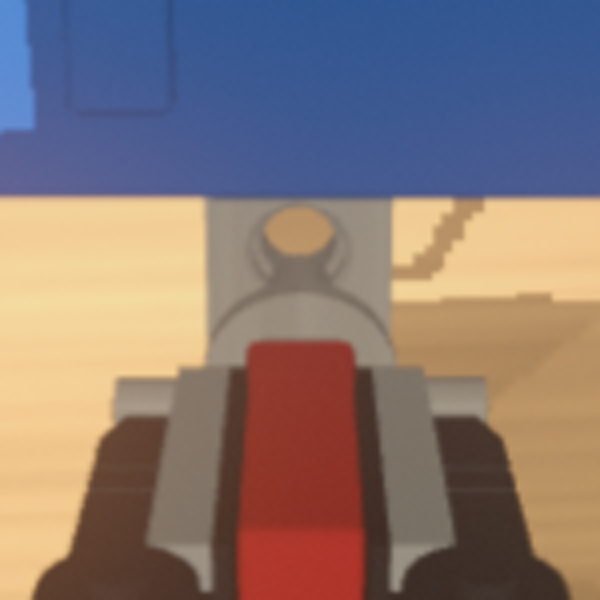

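View pics/s7z.png

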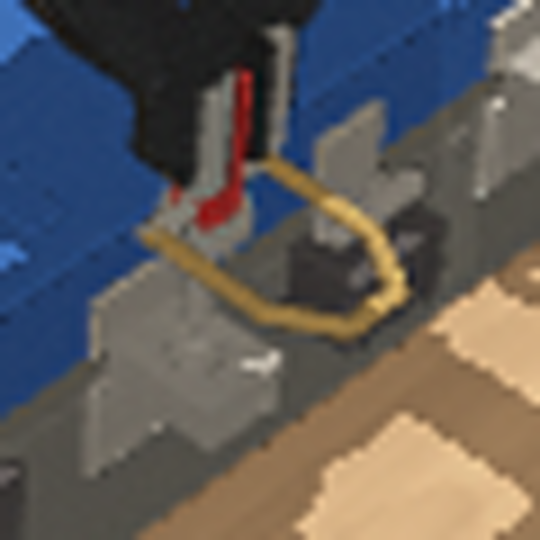

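```bash
python3 -m handwheel '[{"dx":0,"dy":0.0003,"dz":0.006,"ax":0,"ay":0,"az":0.0},{"dx":0,"dy":0.0003,"dz":0.010,"ax":0,"ay":0,"az":0},{"dx":0,"dy":0.0003,"dz":0.014,"ax":0,"ay":0,"az":0},{"dx":0,"dy":0.0003,"dz":0.014,"ax":0,"ay":0,"az":0}]';  python3 go.py 0.4762 0.0386 0.104 -92.3
```

```text
time: 24.28
tool_pos: [0.4759, 0.0385, 0.1291]
tool_rot: [-0.0, -0.693, 0.721, 0.0]
contact_force: [0.4, 0.9, -0.9]
gripper_width: 0.127
t 24.27 pos [0.4759 0.0385 0.1291] psi -92.3 d [-0.0001 -0.0003  0.0251] r [ 0.001  0.    -0.   ] |d| 0.025 F [ 0.4  0.9 -0.9] w 0.127
```

Tip is now about 9 mm below the tongue's top with no force: it has entered. Go on.

```bash
python3 -m handwheel '[{"dx":0,"dy":0,"dz":0.007,"ax":0,"ay":0,"az":0.0},{"dx":0,"dy":0,"dz":0.014,"ax":0,"ay":0,"az":0},{"dx":0,"dy":0,"dz":0.02,"ax":0,"ay":0,"az":0},{"dx":0,"dy":0,"dz":0.02,"ax":0,"ay":0,"az":0}]';  python3 go.py 0.4762 0.0386 0.104 -92.3
```

```text
time: 24.78
tool_pos: [0.4757, 0.0385, 0.1088]
tool_rot: [-0.001, -0.693, 0.721, 0.001]
contact_force: [-0.3, 0.6, -0.4]
gripper_width: 0.124
t 24.77 pos [0.4757 0.0385 0.1088] psi -92.3 d [-0.0001 -0.0006  0.0048] r [ 0.002  0.    -0.   ] |d| 0.005 F [-0.3  0.6 -0.4] w 0.124
```

```bash
python3 -m handwheel '[{"dx":0,"dy":0,"dz":0.003,"ax":0,"ay":0,"az":0.0},{"dx":0,"dy":0,"dz":0.005,"ax":0,"ay":0,"az":0},{"dx":0,"dy":0,"dz":0.007,"ax":0,"ay":0,"az":0},{"dx":0,"dy":0,"dz":0.007,"ax":0,"ay":0,"az":0}]';  python3 go.py 0.4762 0.0386 0.104 -92.3; python3 - <<'E'
from h import *
g=grab('side'); f=grab('wrist','w8.png')
cv2.imwrite('pics/s8z.png',cv2.resize(g['image'][230:300,335:405],None,fx=8,fy=8,interpolation=cv2.INTER_CUBIC))
E
```

```text
time: 25.28
tool_pos: [0.4766, 0.0385, 0.1038]
tool_rot: [0.0, -0.693, 0.721, -0.0]
contact_force: [-2.5, 0.2, 4.8]
gripper_width: 0.124
t 25.27 pos [0.4766 0.0385 0.1038] psi -92.3 d [-0.0001  0.0004 -0.0002] r [-0. -0.  0.] |d| 0.0 F [-2.5  0.2  4.8] w 0.124
```

View pics/s8z.png

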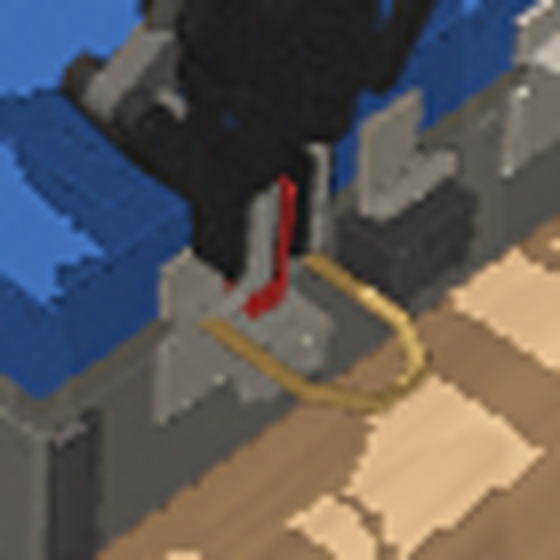

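```bash
python3 -m handwheel '[{"dx":0,"dy":0,"dz":0,"ax":0,"ay":0,"az":0.0},{"dx":0,"dy":0,"dz":0,"ax":0,"ay":0,"az":0},{"dx":0,"dy":0,"dz":0,"ax":0,"ay":0,"az":0},{"dx":0,"dy":0,"dz":-0.03,"ax":0,"ay":0,"az":0},{"dx":0,"dy":0,"dz":-0.07,"ax":0,"ay":0,"az":0}]' 140; python3 -m handwheel '[{"dx":0,"dy":0,"dz":-0.01,"ax":0,"ay":0,"az":0.0},{"dx":0,"dy":0.03,"dz":-0.01,"ax":0.15,"ay":0,"az":0},{"dx":0,"dy":0.055,"dz":-0.01,"ax":0.3,"ay":0,"az":0},{"dx":0,"dy":0.055,"dz":-0.01,"ax":0.4,"ay":0,"az":0},{"dx":0,"dy":0.055,"dz":-0.01,"ax":0.4,"ay":0,"az":0}]' 255;   python3 go.py 0.4282 0.0406 0.12 -92.3; python3 - <<'E'
from h import *
g=grab('side'); f=grab('wrist','w9.png')
cv2.imwrite('pics/s9z.png',cv2.resize(g['image'][180:300,310:430],None,fx=5,fy=5,interpolation=cv2.INTER_CUBIC))
E
```

```text
time: 26.0
tool_pos: [0.4751, 0.0385, 0.1719]
tool_rot: [-0.001, -0.693, 0.721, 0.001]
contact_force: [0.0, 0.1, 0.0]
gripper_width: 0.452
time: 26.62
tool_pos: [0.4198, 0.0409, 0.1808]
tool_rot: [0.137, -0.679, 0.707, -0.143]
contact_force: [-0.6, 0.7, -0.5]
gripper_width: -0.001
t 26.62 pos [0.4198 0.0409 0.1808] psi -92.3 d [-0.0001  0.0159  0.0593] r [-0.398  0.    -0.   ] |d| 0.061 F [-0.6  0.7 -0.5] w -0.001
```

View pics/s9z.png

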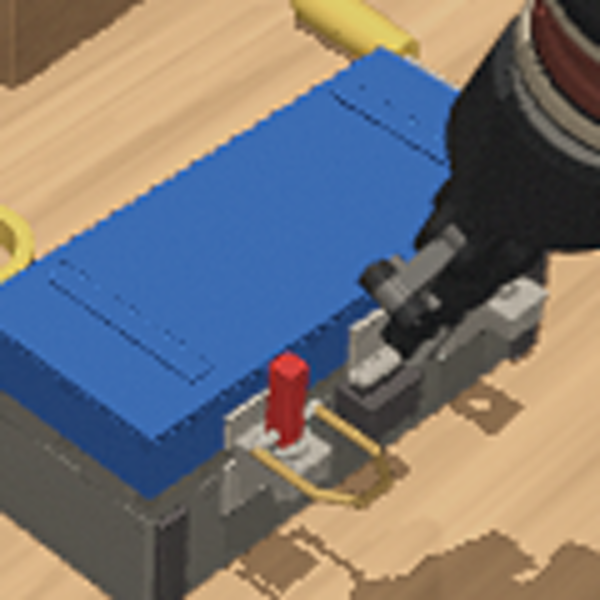

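View pics/w9.png

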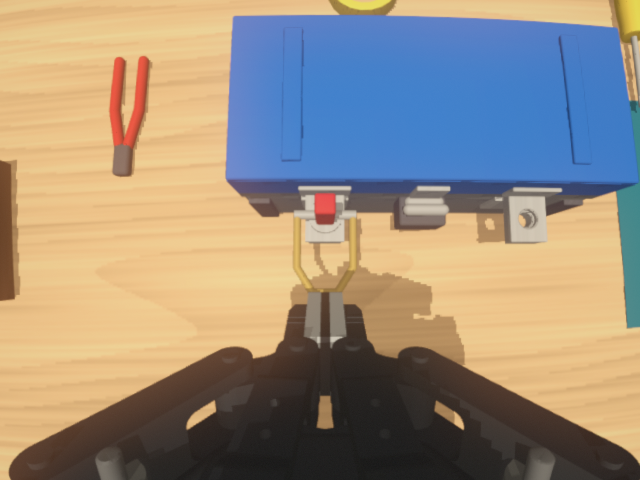

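```bash
cat > rel.py <<'E'
# shifts in tool axes to a list of world points given as x,y,z
import sys
from h import *
s=manip.state(); T=R.from_quat(s['tool_rot'],scalar_first=True); p=np.array(s['tool_pos']); print('pos',p.round(4),'F',np.round(s['contact_force'],1))
for a in sys.argv[1:]:
    q=np.array([float(v) for v in a.split(',')]); print(q,'->',T.inv().apply(q-p).round(4))
E
python3 rel.py .4184,.0405,.1137 .4252,.0405,.0953 .4274,.0405,.0805 .4339,.0405,.0671 .4404,.0405,.0594 .446,.0405,.0546
```

```text
pos [0.4214 0.0407 0.1825] F [0.7 0.7 0.4]
[0.4184 0.0405 0.1137] -> [0.0003 0.0294 0.0623]
[0.4252 0.0405 0.0953] -> [-0.      0.0303  0.0819]
[0.4274 0.0405 0.0805] -> [-0.0001  0.034   0.0964]
[0.4339 0.0405 0.0671] -> [-0.0004  0.0332  0.1112]
[0.4404 0.0405 0.0594] -> [-0.0006  0.0302  0.1208]
[0.446  0.0405 0.0546] -> [-0.0008  0.027   0.1274]
```

```bash
python3 -m handwheel '[{"dx":0,"dy":0.0294,"dz":0.03,"ax":0,"ay":0,"az":0.0},{"dx":0,"dy":0.03,"dz":0.06,"ax":0,"ay":0,"az":0},{"dx":0,"dy":0.03,"dz":0.07,"ax":0,"ay":0,"az":0},{"dx":0,"dy":0.03,"dz":0.07,"ax":0,"ay":0,"az":0},{"dx":0,"dy":0.03,"dz":0.07,"ax":0,"ay":0,"az":0}]'; python3 rel.py  .4252,.0405,.0953 .4274,.0405,.0805 .4339,.0405,.0671 .4404,.0405,.0594 .446,.0405,.0546; python3 - <<'E'
from h import *
g=grab('side'); f=grab('wrist')
cv2.imwrite('pics/s10z.png',np.hstack([cv2.resize(g['image'][200:290,330:420],(400,400),interpolation=cv2.INTER_CUBIC),cv2.resize(f['image'][180:380,225:425],(400,400))]))
E
```

```text
time: 27.35
tool_pos: [0.4219, 0.0406, 0.1081]
tool_rot: [0.138, -0.679, 0.707, -0.144]
contact_force: [-0.2, 0.6, 0.6]
gripper_width: -0.002
pos [0.4219 0.0406 0.1081] F [-0.2  0.6  0.6]
[0.4252 0.0405 0.0953] -> [0.     0.002  0.0131]
[0.4274 0.0405 0.0805] -> [-0.0001  0.0057  0.0276]
[0.4339 0.0405 0.0671] -> [-0.0003  0.005   0.0424]
[0.4404 0.0405 0.0594] -> [-0.0006  0.002   0.0521]
[0.446  0.0405 0.0546] -> [-0.0008 -0.0013  0.0587]
```

View pics/s10z.png

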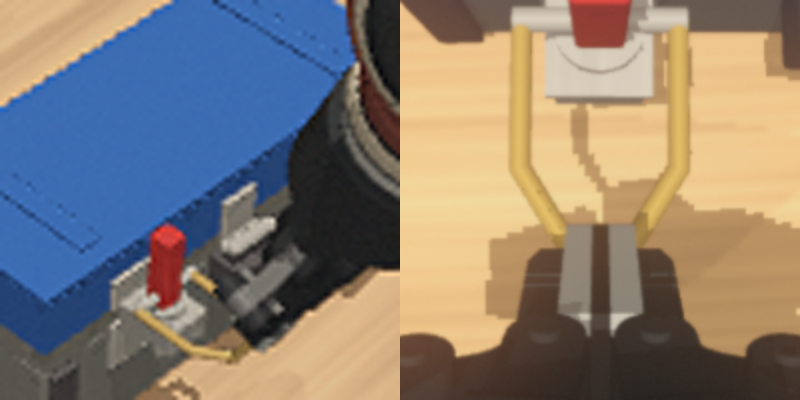

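```bash
python3 -m handwheel '[{"dx":0,"dy":0,"dz":0.013,"ax":0,"ay":0,"az":0.0},{"dx":0,"dy":0.003,"dz":0.02,"ax":0,"ay":0,"az":0},{"dx":0,"dy":0.004,"dz":0.028,"ax":0,"ay":0,"az":0},{"dx":0,"dy":0.004,"dz":0.035,"ax":0,"ay":0,"az":0},{"dx":0,"dy":0.004,"dz":0.043,"ax":0,"ay":0,"az":0}]'; python3 rel.py .4404,.0405,.0594 .446,.0405,.0546; python3 - <<'E'
from h import *
g=grab('side'); f=grab('wrist')
cv2.imwrite('pics/s11z.png',np.hstack([cv2.resize(g['image'][200:290,330:420],(400,400),interpolation=cv2.INTER_CUBIC),cv2.resize(f['image'][180:380,225:425],(400,400))]))
E
```

```text
time: 28.08
tool_pos: [0.4345, 0.0402, 0.0654]
tool_rot: [0.138, -0.679, 0.707, -0.144]
contact_force: [-0.4, 0.0, 1.5]
gripper_width: 0.004
pos [0.4345 0.0402 0.0654] F [-0.4  0.   1.5]
[0.4404 0.0405 0.0594] -> [-0.0006 -0.0031  0.0078]
[0.446  0.0405 0.0546] -> [-0.0008 -0.0063  0.0144]
```

View pics/s11z.png

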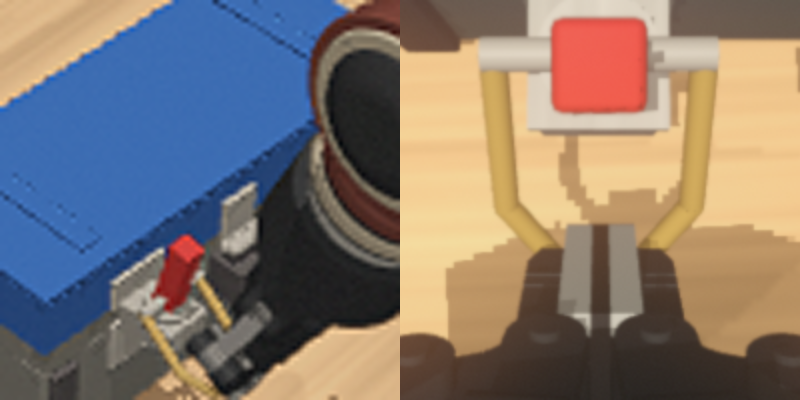

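```bash
python3 -m handwheel '[{"dx":0,"dy":-0.0015,"dz":0.004,"ax":0,"ay":0,"az":0.0},{"dx":0,"dy":-0.003,"dz":0.008,"ax":0,"ay":0,"az":0},{"dx":0,"dy":-0.0045,"dz":0.0115,"ax":0,"ay":0,"az":0},{"dx":0,"dy":-0.006,"dz":0.0145,"ax":0,"ay":0,"az":0},{"dx":0,"dy":-0.006,"dz":0.0145,"ax":0,"ay":0,"az":0}]'; python3 rel.py .446,.0405,.0546; python3 - <<'E'
from h import *
g=grab('side'); f=grab('wrist')
cv2.imwrite('pics/s12z.png',np.hstack([cv2.resize(g['image'][200:290,330:420],(400,400),interpolation=cv2.INTER_CUBIC),cv2.resize(f['image'][180:380,225:425],(400,400))]))
E
```

```text
time: 28.8
tool_pos: [0.4451, 0.0397, 0.0541]
tool_rot: [0.137, -0.679, 0.707, -0.143]
contact_force: [-0.0, -0.3, 0.1]
gripper_width: 0.001
pos [0.4451 0.0397 0.0541] F [-0.  -0.3  0.1]
[0.446  0.0405 0.0546] -> [-0.0008 -0.001  -0.0002]
```

View pics/s12z.png

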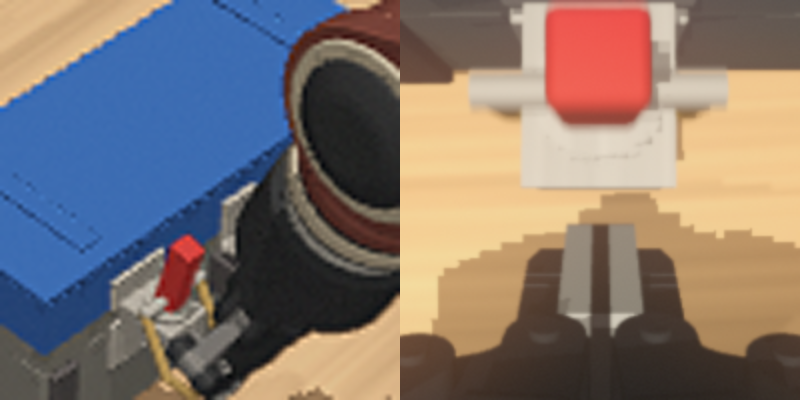

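```bash
python3 -m handwheel '[{"dx":0,"dy":0.02,"dz":-0.02,"ax":0,"ay":0,"az":0.0},{"dx":0,"dy":0.03,"dz":-0.06,"ax":0,"ay":0,"az":0},{"dx":0,"dy":0.03,"dz":-0.11,"ax":-0.1,"ay":0,"az":0},{"dx":0,"dy":0.03,"dz":-0.15,"ax":-0.25,"ay":0,"az":0},{"dx":0,"dy":0.03,"dz":-0.17,"ax":-0.4,"ay":0,"az":0}]'; python3 - <<'E'
from h import *
g=grab('side'); f=grab('wrist')
cv2.imwrite('pics/s13z.png',np.hstack([cv2.resize(g['image'][220:310,330:420],(400,400),interpolation=cv2.INTER_CUBIC),cv2.resize(f['image'],(533,400))[:,66:466]]))
E
python3 go.py .45 .2 .22 -98.6
```

```text
time: 29.52
tool_pos: [0.3521, 0.0434, 0.2031]
tool_rot: [0.001, -0.693, 0.721, -0.001]
contact_force: [0.2, 0.2, -0.3]
gripper_width: 0.001
t 29.62 pos [0.3538 0.0433 0.202 ] psi -92.3 d [-0.1605 -0.0899 -0.0177] r [-0.003 -0.     0.11 ] |d| 0.185 F [ 0.6 -0.6 -0.3] w -0.002
```

View pics/s13z.png

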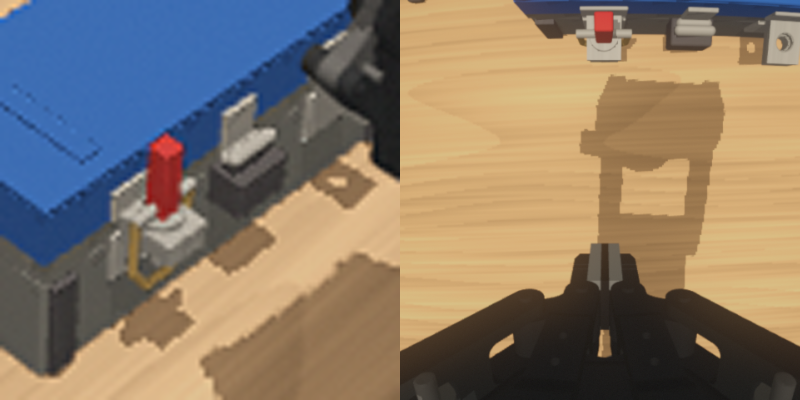

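```bash
python3 -m handwheel '[{"dx":-0.05,"dy":-0.02,"dz":-0.01,"ax":0,"ay":0,"az":0.11},{"dx":-0.11,"dy":-0.04,"dz":-0.01,"ax":0,"ay":0,"az":0.11},{"dx":-0.17,"dy":-0.06,"dz":-0.01,"ax":0,"ay":0,"az":0.11},{"dx":-0.22,"dy":-0.08,"dz":-0.01,"ax":0,"ay":0,"az":0.11},{"dx":-0.26,"dy":-0.11,"dz":-0.01,"ax":0,"ay":0,"az":0.11}]' 100; python3 go.py .524 .358 .12 -98.6
```

```text
time: 30.25
tool_pos: [0.4708, 0.3008, 0.2078]
tool_rot: [0.0, -0.653, 0.757, 0.0]
contact_force: [0.8, -1.5, 0.2]
gripper_width: 0.607
t 30.25 pos [0.4708 0.3008 0.2078] psi -98.5 d [-0.0644 -0.0442  0.0879] r [-0.     0.     0.002] |d| 0.118 F [ 0.8 -1.5  0.2] w 0.607
```

```bash
python3 -m handwheel '[{"dx":-0.035,"dy":-0.025,"dz":0.02,"ax":0,"ay":0,"az":0},{"dx":-0.0645,"dy":-0.044,"dz":0.05,"ax":0,"ay":0,"az":0},{"dx":-0.0645,"dy":-0.044,"dz":0.1,"ax":0,"ay":0,"az":0},{"dx":-0.0645,"dy":-0.044,"dz":0.1,"ax":0,"ay":0,"az":0},{"dx":-0.0645,"dy":-0.044,"dz":0.1,"ax":0,"ay":0,"az":0}]'; python3 -m handwheel '[{"dx":0,"dy":0,"dz":0,"ax":0,"ay":0,"az":0},{"dx":0,"dy":0,"dz":0,"ax":0,"ay":0,"az":0}]'; python3 go.py .524 .358 .062 -98.6; python3 - <<'E'
from h import *
grab('wrist','w14.png')
E
```

```text
time: 30.88
tool_pos: [0.5248, 0.3559, 0.1104]
tool_rot: [0.001, -0.652, 0.758, -0.0]
contact_force: [-0.3, 0.6, 0.6]
gripper_width: 0.608
time: 31.12
tool_pos: [0.5259, 0.3565, 0.1118]
tool_rot: [0.002, -0.652, 0.758, -0.0]
contact_force: [-0.4, 0.3, 0.5]
gripper_width: 0.608
t 31.12 pos [0.5259 0.3565 0.1118] psi -98.6 d [-0.0011  0.0023  0.0498] r [-0.003  0.002 -0.   ] |d| 0.05 F [-0.4  0.3  0.5] w 0.608
```

View pics/w14.png

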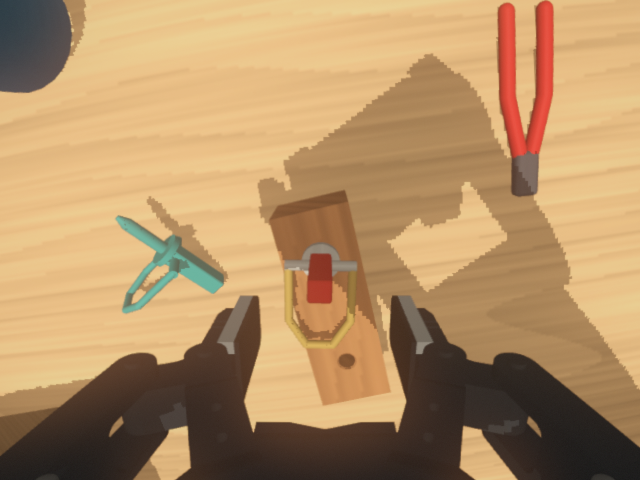

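```bash
python3 -m handwheel '[{"dx":-0.001,"dy":0.0015,"dz":0.02,"ax":0,"ay":0,"az":0},{"dx":-0.001,"dy":0.0015,"dz":0.04,"ax":0,"ay":0,"az":0},{"dx":-0.001,"dy":0.0015,"dz":0.049,"ax":0,"ay":0,"az":0},{"dx":-0.001,"dy":0.0015,"dz":0.049,"ax":0,"ay":0,"az":0},{"dx":-0.001,"dy":0.0015,"dz":0.049,"ax":0,"ay":0,"az":0}]'; python3 -m handwheel '[{"dx":0,"dy":0,"dz":0,"ax":0,"ay":0,"az":0},{"dx":0,"dy":0,"dz":0,"ax":0,"ay":0,"az":0}]'; python3 go.py .524 .358 .062 -98.6
```

```text
time: 31.8
tool_pos: [0.524, 0.3574, 0.0606]
tool_rot: [0.0, -0.652, 0.758, -0.0]
contact_force: [-0.8, -0.6, 0.1]
gripper_width: 0.609
time: 32.05
tool_pos: [0.524, 0.3575, 0.061]
tool_rot: [0.001, -0.652, 0.758, -0.0]
contact_force: [0.4, 1.1, 0.3]
gripper_width: 0.605
t 32.05 pos [0.524  0.3575 0.061 ] psi -98.6 d [-0.0005  0.0001 -0.001 ] r [-0.001  0.001 -0.   ] |d| 0.001 F [0.4 1.1 0.3] w 0.605
```

```bash
python3 -m handwheel '[{"dx":-0.0005,"dy":0,"dz":-0.001,"ax":0,"ay":0,"az":0},{"dx":-0.0005,"dy":0,"dz":-0.001,"ax":0,"ay":0,"az":0},{"dx":-0.0005,"dy":0,"dz":-0.001,"ax":0,"ay":0,"az":0},{"dx":-0.0005,"dy":0,"dz":-0.001,"ax":0,"ay":0,"az":0},{"dx":-0.0005,"dy":0,"dz":-0.001,"ax":0,"ay":0,"az":0}]' 255; python3 go.py .524 .358 .062 -98.6; python3 -m handwheel '[{"dx":0,"dy":0,"dz":-0.02,"ax":0,"ay":0,"az":0},{"dx":0,"dy":0,"dz":-0.045,"ax":0,"ay":0,"az":0},{"dx":0,"dy":0,"dz":-0.085,"ax":0,"ay":0,"az":0},{"dx":0,"dy":0,"dz":-0.13,"ax":0,"ay":0,"az":0},{"dx":0,"dy":0,"dz":-0.14,"ax":0,"ay":0,"az":-0.11}]';  python3 go.py .4703 -.1011 .18 -92.3
```

```text
time: 32.67
tool_pos: [0.5238, 0.358, 0.0615]
tool_rot: [0.0, -0.652, 0.758, 0.0]
contact_force: [0.3, 1.9, 1.0]
gripper_width: 0.123
t 32.67 pos [0.5238 0.358  0.0615] psi -98.6 d [-0.     -0.0002 -0.0005] r [-0.     0.001 -0.   ] |d| 0.001 F [0.3 1.9 1. ] w 0.123
time: 33.3
tool_pos: [0.5252, 0.3583, 0.2061]
tool_rot: [0.003, -0.694, 0.72, -0.001]
contact_force: [-0.1, 0.3, -1.3]
gripper_width: 0.129
t 33.3 pos [0.5252 0.3583 0.2061] psi -92.1 d [0.4612 0.0379 0.0247] r [-0.006  0.003  0.003] |d| 0.463 F [-0.1  0.3 -1.3] w 0.129
```

```bash
python3 -m handwheel '[{"dx":0.05,"dy":0.01,"dz":0,"ax":0,"ay":0,"az":0},{"dx":0.11,"dy":0.02,"dz":0,"ax":0,"ay":0,"az":0},{"dx":0.17,"dy":0.03,"dz":0,"ax":0,"ay":0,"az":0},{"dx":0.23,"dy":0.04,"dz":0,"ax":0,"ay":0,"az":0},{"dx":0.29,"dy":0.04,"dz":0,"ax":0,"ay":0,"az":0}]'; python3 -m handwheel '[{"dx":0.055,"dy":0,"dz":0,"ax":0,"ay":0,"az":0},{"dx":0.11,"dy":0,"dz":0,"ax":0,"ay":0,"az":0},{"dx":0.15,"dy":0,"dz":0,"ax":0,"ay":0,"az":0},{"dx":0.165,"dy":0,"dz":0,"ax":0,"ay":0,"az":0},{"dx":0.165,"dy":0,"dz":0,"ax":0,"ay":0,"az":0}]';  python3 go.py .4703 -.1011 .15 -92.3
```

```text
time: 33.92
tool_pos: [0.4707, 0.0679, 0.2011]
tool_rot: [-0.0, -0.693, 0.721, -0.0]
contact_force: [1.1, 0.0, -0.6]
gripper_width: 0.128
time: 34.55
tool_pos: [0.4651, -0.0954, 0.2011]
tool_rot: [-0.0, -0.692, 0.722, 0.0]
contact_force: [-0.1, 0.2, -1.0]
gripper_width: 0.125
t 34.55 pos [ 0.4651 -0.0954  0.2011] psi -92.4 d [ 0.0055 -0.0054  0.0511] r [ 0.001  0.001 -0.002] |d| 0.052 F [-0.1  0.2 -1. ] w 0.125
```

```bash
python3 -m handwheel '[{"dx":0.005,"dy":-0.0052,"dz":0.01,"ax":0,"ay":0,"az":0},{"dx":0.005,"dy":-0.0052,"dz":0.035,"ax":0,"ay":0,"az":0},{"dx":0.005,"dy":-0.0052,"dz":0.053,"ax":0,"ay":0,"az":0},{"dx":0.005,"dy":-0.0052,"dz":0.053,"ax":0,"ay":0,"az":0},{"dx":0.005,"dy":-0.0052,"dz":0.053,"ax":0,"ay":0,"az":0}]'; python3 -m handwheel '[{"dx":0,"dy":0,"dz":0,"ax":0,"ay":0,"az":0},{"dx":0,"dy":0,"dz":0,"ax":0,"ay":0,"az":0},{"dx":0,"dy":0,"dz":0,"ax":0,"ay":0,"az":0}]';  python3 go.py .4699 -.1003 .144 -92.3;  python3 - <<'E'
from h import *
f=grab('wrist','w15.png'); s=manip.state(); p=np.array(s['tool_pos']);print(p,proj(f,p-[0,0,.054]))
cv2.imwrite('pics/w15z.png',cv2.resize(f['image'][200:350,250:400],None,fx=4,fy=4,interpolation=cv2.INTER_CUBIC))
E
```

```text
time: 35.17
tool_pos: [0.4708, -0.1002, 0.1487]
tool_rot: [0.0, -0.693, 0.721, -0.0]
contact_force: [-0.3, -0.4, -0.1]
gripper_width: 0.125
time: 35.55
tool_pos: [0.4706, -0.1006, 0.1487]
tool_rot: [0.0, -0.693, 0.721, -0.0]
contact_force: [0.0, -0.4, -0.2]
gripper_width: 0.125
t 35.55 pos [ 0.4706 -0.1006  0.1487] psi -92.3 d [-0.0003  0.0007  0.0047] r [-0.001 -0.    -0.   ] |d| 0.005 F [ 0.  -0.4 -0.2] w 0.125
[ 0.47053456 -0.1005465   0.14857786] [323.41932707 264.76402777]
```

View pics/w15z.png

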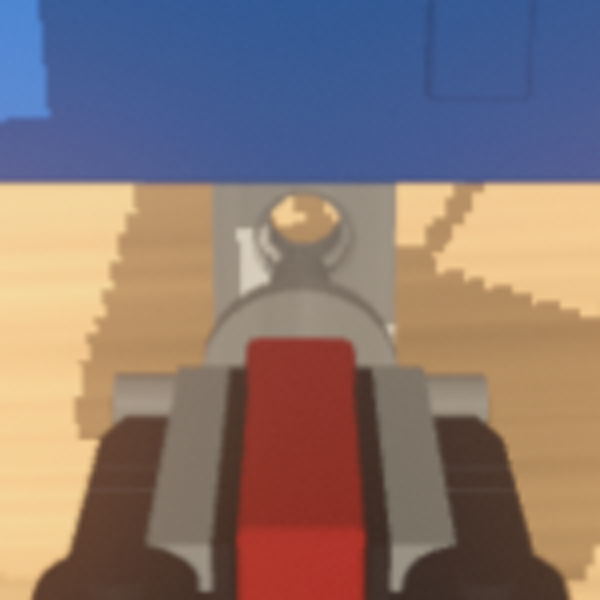

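```bash
python3 - <<'E'
from h import *
f=grab('wrist'); im=f['image']
print(onplane(f,326.25,259.5,.084).round(4), 'prior-equivalent:')
s=manip.state(); print(np.round(s['tool_pos'],4), proj(f,np.array(s['tool_pos'])*[1,1,0]+[0,0,.084]))
g=cv2.cvtColor(im,cv2.COLOR_BGR2GRAY)[240:285,305:348]
cv2.imwrite('pics/w16z.png',cv2.resize(im[240:285,303:351],None,fx=13,fy=13,interpolation=cv2.INTER_NEAREST))
E
```

```text
[ 0.4697 -0.102   0.084 ] prior-equivalent:
[ 0.4705 -0.1005  0.1485] [323.50277798 258.28951435]
```

View pics/w16z.png

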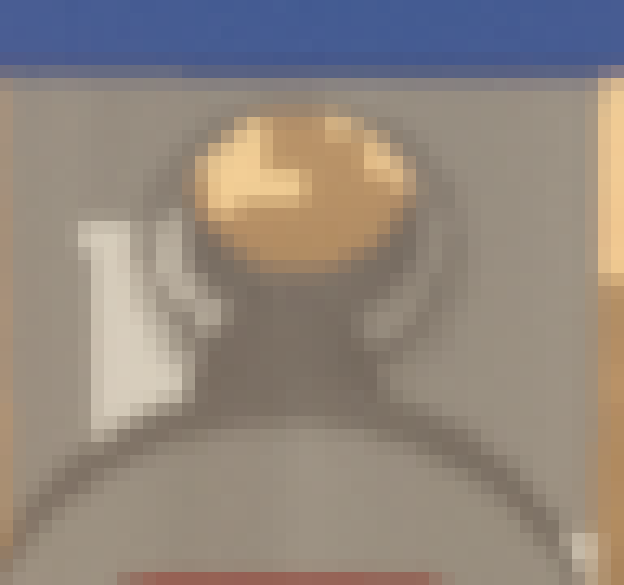

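```bash
python3 -m handwheel '[{"dx":0.0005,"dy":0,"dz":0.006,"ax":0,"ay":0,"az":0.0},{"dx":0.0005,"dy":0,"dz":0.011,"ax":0,"ay":0,"az":0},{"dx":0.0005,"dy":0,"dz":0.015,"ax":0,"ay":0,"az":0},{"dx":0.0005,"dy":0,"dz":0.019,"ax":0,"ay":0,"az":0},{"dx":0.0005,"dy":0,"dz":0.019,"ax":0,"ay":0,"az":0}]';  python3 go.py 0.4705 -0.101 0.104 -92.3
```

```text
time: 36.28
tool_pos: [0.4701, -0.1008, 0.1288]
tool_rot: [-0.0, -0.693, 0.721, 0.0]
contact_force: [-0.1, 0.9, 0.0]
gripper_width: 0.124
t 36.27 pos [ 0.4701 -0.1008  0.1288] psi -92.3 d [ 0.0002 -0.0004  0.0248] r [ 0.001  0.    -0.   ] |d| 0.025 F [-0.1  0.9  0. ] w 0.124
```

```bash
python3 -m handwheel '[{"dx":0,"dy":0,"dz":0.007,"ax":0,"ay":0,"az":0.0},{"dx":0,"dy":0,"dz":0.014,"ax":0,"ay":0,"az":0},{"dx":0,"dy":0,"dz":0.02,"ax":0,"ay":0,"az":0},{"dx":0,"dy":0,"dz":0.02,"ax":0,"ay":0,"az":0}]';  python3 go.py 0.4705 -0.101 0.104 -92.3
```

```text
time: 36.78
tool_pos: [0.4698, -0.1007, 0.1084]
tool_rot: [-0.0, -0.693, 0.721, 0.001]
contact_force: [-0.1, 0.5, -0.9]
gripper_width: 0.123
t 36.77 pos [ 0.4698 -0.1007  0.1084] psi -92.3 d [ 0.0002 -0.0007  0.0044] r [ 0.002  0.001 -0.   ] |d| 0.004 F [-0.1  0.5 -0.9] w 0.123
```

```bash
python3 -m handwheel '[{"dx":0,"dy":0,"dz":0.003,"ax":0,"ay":0,"az":0.0},{"dx":0,"dy":0,"dz":0.005,"ax":0,"ay":0,"az":0},{"dx":0,"dy":0,"dz":0.007,"ax":0,"ay":0,"az":0},{"dx":0,"dy":0,"dz":0.007,"ax":0,"ay":0,"az":0}]';  python3 go.py 0.4705 -0.101 0.104 -92.3; python3 -m handwheel '[{"dx":0,"dy":0,"dz":0,"ax":0,"ay":0,"az":0.0},{"dx":0,"dy":0,"dz":0,"ax":0,"ay":0,"az":0},{"dx":0,"dy":0,"dz":0,"ax":0,"ay":0,"az":0},{"dx":0,"dy":0,"dz":-0.03,"ax":0,"ay":0,"az":0},{"dx":0,"dy":0,"dz":-0.07,"ax":0,"ay":0,"az":0}]' 140; python3 -m handwheel '[{"dx":0,"dy":0,"dz":-0.01,"ax":0,"ay":0,"az":0.0},{"dx":0,"dy":0.03,"dz":-0.01,"ax":0.15,"ay":0,"az":0},{"dx":0,"dy":0.055,"dz":-0.01,"ax":0.3,"ay":0,"az":0},{"dx":0,"dy":0.055,"dz":-0.01,"ax":0.4,"ay":0,"az":0},{"dx":0,"dy":0.055,"dz":-0.01,"ax":0.4,"ay":0,"az":0}]' 255; python3 rel.py .418,-.099,.1075 .4194,-.099,.0953 .4216,-.099,.0805 .4281,-.099,.0671 .4346,-.099,.0594 .4402,-.099,.0546; python3 - <<'E'
from h import *
g=grab('side'); f=grab('wrist')
cv2.imwrite('pics/s16z.png',np.hstack([cv2.resize(g['image'][190:280,350:440],(400,400),interpolation=cv2.INTER_CUBIC),cv2.resize(f['image'][180:380,225:425],(400,400))]))
E
```

```text
time: 37.28
tool_pos: [0.4707, -0.101, 0.1032]
tool_rot: [0.0, -0.693, 0.721, -0.0]
contact_force: [-2.5, 0.4, 5.2]
gripper_width: 0.125
t 37.27 pos [ 0.4707 -0.101   0.1032] psi -92.3 d [-0.      0.0002 -0.0008] r [-0. -0.  0.] |d| 0.001 F [-2.5  0.4  5.2] w 0.125
time: 37.9
tool_pos: [0.4693, -0.1006, 0.1715]
tool_rot: [-0.001, -0.693, 0.721, 0.002]
contact_force: [1.1, -0.2, 0.4]
gripper_width: 0.452
time: 38.52
tool_pos: [0.414, -0.0986, 0.1803]
tool_rot: [0.137, -0.678, 0.708, -0.143]
contact_force: [-0.5, 0.1, -0.1]
gripper_width: -0.001
pos [ 0.414  -0.0986  0.1803] F [-0.5  0.1 -0.1]
[ 0.418  -0.099   0.1075] -> [0.0002 0.0245 0.0687]
[ 0.4194 -0.099   0.0953] -> [0.0002 0.028  0.0805]
[ 0.4216 -0.099   0.0805] -> [0.0001 0.0317 0.095 ]
[ 0.4281 -0.099   0.0671] -> [-0.0002  0.0309  0.1099]
[ 0.4346 -0.099   0.0594] -> [-0.0005  0.0279  0.1195]
[ 0.4402 -0.099   0.0546] -> [-0.0007  0.0246  0.1261]
```

View pics/s16z.png

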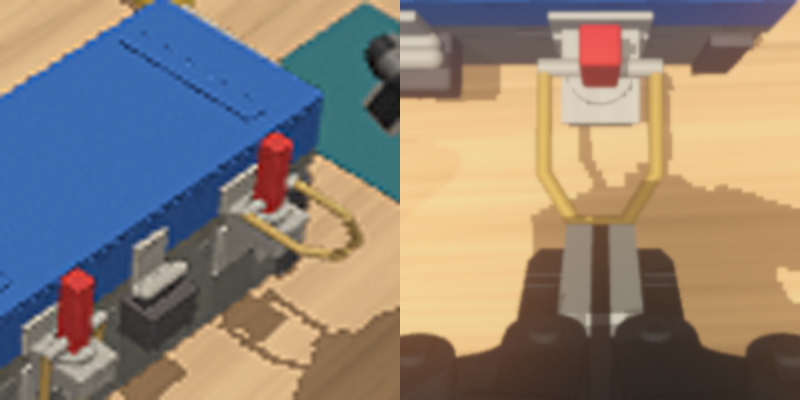

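Both pins seated; the right ring is square to the fingers. Same ring push as before.

```bash
python3 -m handwheel '[{"dx":0,"dy":0.0245,"dz":0.03,"ax":0,"ay":0,"az":0.0},{"dx":0,"dy":0.0245,"dz":0.06,"ax":0,"ay":0,"az":0},{"dx":0,"dy":0.0245,"dz":0.068,"ax":0,"ay":0,"az":0},{"dx":0,"dy":0.0245,"dz":0.068,"ax":0,"ay":0,"az":0},{"dx":0,"dy":0.0245,"dz":0.068,"ax":0,"ay":0,"az":0}]'; python3 rel.py .418,-.099,.1075 .4281,-.099,.0671 .4402,-.099,.0546; python3 - <<'E'
from h import *
f=grab('wrist')
cv2.imwrite('pics/s17z.png',cv2.resize(f['image'][180:380,225:425],(400,400)))
E
```

```text
time: 39.25
tool_pos: [0.4202, -0.0993, 0.1117]
tool_rot: [0.138, -0.679, 0.707, -0.144]
contact_force: [0.2, -0.6, 0.2]
gripper_width: -0.0
pos [ 0.4202 -0.0993  0.1117] F [ 0.2 -0.6  0.2]
[ 0.418  -0.099   0.1075] -> [-0.0002  0.0036  0.003 ]
[ 0.4281 -0.099   0.0671] -> [-0.0006  0.0101  0.0441]
[ 0.4402 -0.099   0.0546] -> [-0.0011  0.0039  0.0604]
```

View pics/s17z.png

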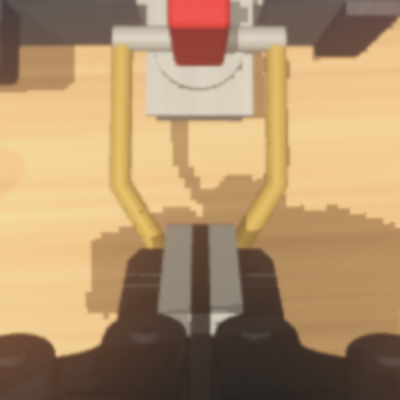

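```bash
python3 -m handwheel '[{"dx":0,"dy":0.005,"dz":0.014,"ax":0,"ay":0,"az":0.0},{"dx":0,"dy":0.008,"dz":0.022,"ax":0,"ay":0,"az":0},{"dx":0,"dy":0.009,"dz":0.030,"ax":0,"ay":0,"az":0},{"dx":0,"dy":0.009,"dz":0.037,"ax":0,"ay":0,"az":0},{"dx":0,"dy":0.009,"dz":0.045,"ax":0,"ay":0,"az":0}]'; python3 rel.py .4281,-.099,.0671 .4402,-.099,.0546; python3 - <<'E'
from h import *
f=grab('wrist')
cv2.imwrite('pics/s18z.png',cv2.resize(f['image'][180:380,225:425],(400,400)))
E
```

```text
time: 39.92
tool_pos: [0.4289, -0.0994, 0.0648]
tool_rot: [0.138, -0.679, 0.707, -0.144]
contact_force: [-0.2, -0.2, 1.5]
gripper_width: 0.001
pos [ 0.4289 -0.0994  0.0648] F [-0.2 -0.2  1.5]
[ 0.4281 -0.099   0.0671] -> [-0.0003 -0.0001 -0.0024]
[ 0.4402 -0.099   0.0546] -> [-0.0008 -0.0063  0.0138]
```

View pics/s18z.png

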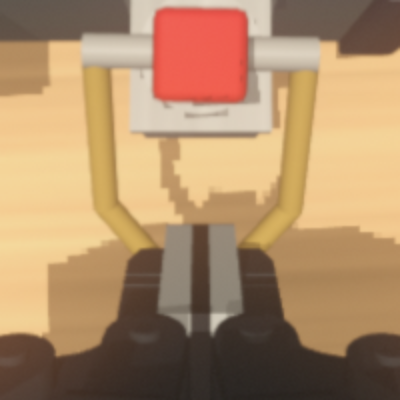

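```bash
python3 -m handwheel '[{"dx":0,"dy":-0.0015,"dz":0.004,"ax":0,"ay":0,"az":0.0},{"dx":0,"dy":-0.003,"dz":0.008,"ax":0,"ay":0,"az":0},{"dx":0,"dy":-0.0045,"dz":0.0115,"ax":0,"ay":0,"az":0},{"dx":0,"dy":-0.006,"dz":0.0145,"ax":0,"ay":0,"az":0},{"dx":0,"dy":-0.006,"dz":0.0145,"ax":0,"ay":0,"az":0}]'; python3 -m handwheel '[{"dx":0,"dy":0,"dz":0,"ax":0,"ay":0,"az":0},{"dx":0,"dy":0,"dz":0,"ax":0,"ay":0,"az":0}]'; python3 - <<'E'
from h import *
f=grab('wrist')
cv2.imwrite('pics/s19z.png',cv2.resize(f['image'][180:380,225:425],(400,400)))
E
```

```text
time: 40.6
tool_pos: [0.4397, -0.0996, 0.0539]
tool_rot: [0.138, -0.679, 0.707, -0.143]
contact_force: [-0.6, -0.2, 0.3]
gripper_width: 0.003
time: 40.85
tool_pos: [0.4397, -0.0997, 0.0542]
tool_rot: [0.138, -0.679, 0.707, -0.143]
contact_force: [0.2, 0.1, -0.9]
gripper_width: 0.005
```

View pics/s19z.png

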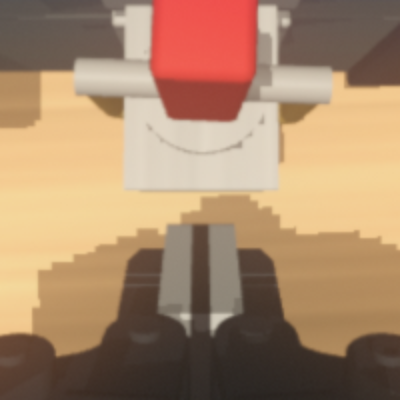

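Snapped over. Back away and check all.

```bash
python3 -m handwheel '[{"dx":0,"dy":0.02,"dz":-0.02,"ax":0,"ay":0,"az":0.0},{"dx":0,"dy":0.03,"dz":-0.06,"ax":0,"ay":0,"az":0},{"dx":0,"dy":0.03,"dz":-0.11,"ax":-0.1,"ay":0,"az":0},{"dx":0.04,"dy":0.03,"dz":-0.15,"ax":-0.25,"ay":0,"az":0},{"dx":0.09,"dy":0.03,"dz":-0.17,"ax":-0.4,"ay":0,"az":0}]'; python3 -m handwheel '[{"dx":0.05,"dy":0,"dz":0,"ax":0,"ay":0,"az":0},{"dx":0.11,"dy":0,"dz":0,"ax":0,"ay":0,"az":0},{"dx":0.15,"dy":0,"dz":0,"ax":0,"ay":0,"az":0},{"dx":0.15,"dy":0,"dz":0,"ax":0,"ay":0,"az":0}]'; python3 - <<'E'
from seg import *
g=grab('side','s20.png'); cv2.imwrite('pics/s20z.png',cv2.resize(g['image'][180:310,290:430],None,fx=5,fy=4.6,interpolation=cv2.INTER_CUBIC))
f=grab('top','t20.png')
for F in(g,f): print(blobs(F,(50,80,40),(72,255,255),.041,8))
st()
P=cloud(f); Rz=R.from_euler('z',-.04).as_matrix(); X=(P-np.array([.5461,-.0345,.068]))@Rz
for x0,x1 in((-.05,-.03),(-.03,-.01),(.0,.02),(.03,.05)):
    k=(X[...,0]>x0)&(X[...,0]<x1)&(abs(X[...,1])<.11)&(X[...,2]>.03); print(x0,k.sum(),np.median(X[k][:,2]).round(4))
P=cloud(g); X=(P-np.array([.5461,-.0345,.068]))@Rz
for x0,x1 in((-.05,-.03),(-.03,-.01),(.0,.02),(.03,.05)):
    k=(X[...,0]>x0)&(X[...,0]<x1)&(abs(X[...,1])<.11)&(X[...,2]>.03); print('side',x0,k.sum(),np.median(X[k][:,2]).round(4))
E
```

```text
time: 41.52
tool_pos: [0.343, -0.1877, 0.2034]
tool_rot: [-0.001, -0.693, 0.721, -0.002]
contact_force: [0.5, 0.3, -0.1]
gripper_width: -0.005
time: 42.02
tool_pos: [0.3358, -0.3377, 0.1989]
tool_rot: [0.0, -0.692, 0.722, 0.0]
contact_force: [-0.1, 0.7, -1.0]
gripper_width: -0.002
[]
[]
{'time': 42.125, 'joint_pos': [-0.9415, -0.2972, 1.9871, 0.0004, 1.4528, 0.6701], 'tool_pos': [0.3361, -0.3355, 0.1987], 'tool_rot': [0.0003, -0.6925, 0.7214, 0.0005], 'contact_force': [0.5459, -0.3225, -0.2382], 'ft_torque': [0.012, -0.0052, 0.041], 'gripper_width': 0.0002}
-0.05 891 0.0481
-0.03 899 0.0482
0.0 886 0.0483
0.03 880 0.048
side -0.05 651 0.0478
side -0.03 634 0.0477
side 0.0 616 0.0479
side 0.03 587 0.0478
```

View pics/s20z.png

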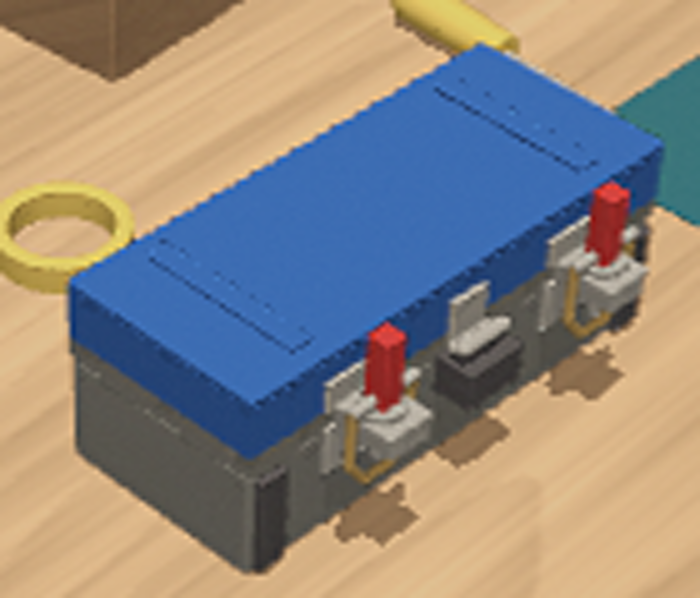

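View pics/t20.png

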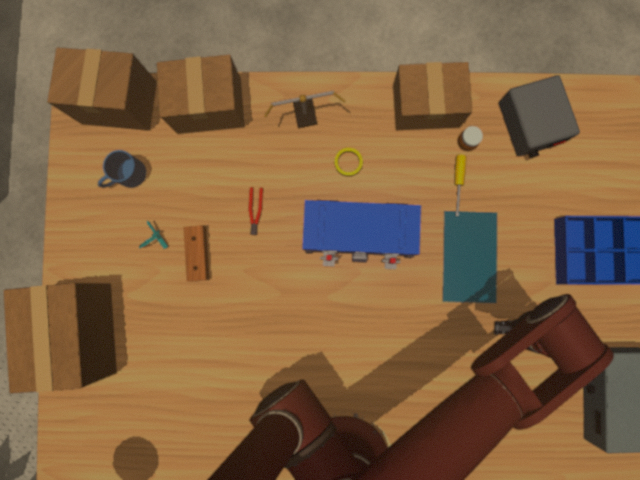

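```bash
python3 - <<'E'
from h import *
for n in('top','side'):
    f=grab(n); P=cloud(f); hsv=cv2.cvtColor(f['image'],cv2.COLOR_BGR2HSV)
    m=cv2.inRange(hsv,(0,160,70),(6,255,255))|cv2.inRange(hsv,(174,160,70),(180,255,255))
    k,l,s,c=cv2.connectedComponentsWithStats(m)
    for i in range(1,k):
        if s[i,4]>6:
            Q=P[l==i]
            if np.nanmax(Q[:,2])>.09: print(n,c[i].round(1),'top z',np.nanpercentile(Q[:,2],95).round(4),np.nanmedian(Q,0).round(4))
st()
manip.job_done()
E
```

```text
top [328.5 257.4] top z 0.1334 [0.4774 0.0376 0.1301]
top [392.3 260.2] top z 0.1329 [ 0.4716 -0.1001  0.1292]
top [562.3 312. ] top z 0.5226 [ 0.3773 -0.3134  0.5198]
top [573.2 342.7] top z 0.5193 [ 0.3318 -0.3304  0.5144]
top [580.8 318.5] top z 0.5104 [ 0.3684 -0.3466  0.5066]
top [584.5 326.1] top z 0.5138 [ 0.356  -0.3481  0.51  ]
top [537.6 330.9] top z 0.5265 [ 0.3526 -0.2718  0.5249]
top [541.1 333.1] top z 0.5254 [ 0.3483 -0.2775  0.5235]
top [529.7 338.3] top z 0.5281 [ 0.3408 -0.2603  0.5258]
top [511.7 352.1] top z 0.5321 [ 0.3225 -0.2322  0.5291]
top [551.9 342.3] top z 0.5062 [ 0.3327 -0.3021  0.5029]
top [591.4 371.8] top z 0.5259 [ 0.2907 -0.3546  0.5219]
top [505.4 364.4] top z 0.5314 [ 0.3032 -0.224   0.5257]
top [509.8 370.6] top z 0.5307 [ 0.2935 -0.2291  0.5284]
top [496.6 368.5] top z 0.5309 [ 0.2971 -0.2096  0.5289]
top [486.9 372.7] top z 0.5231 [ 0.2897 -0.1969  0.5223]
top [507.8 382.3] top z 0.5362 [ 0.2771 -0.2246  0.5328]
top [514.7 378.2] top z 0.5338 [ 0.2837 -0.2362  0.5316]
top [523.3 396.1] top z 0.5374 [ 0.2583 -0.2486  0.5325]
top [492.9 390.9] to
[... 1802 characters left out ...]
 top z 0.5767 [ 0.2025 -0.1515  0.5755]
top [480.9 446.6] top z 0.5658 [ 0.1946 -0.1764  0.5646]
top [484.6 446.2] top z 0.5638 [ 0.195  -0.1823  0.5614]
top [470.8 464.8] top z 0.5719 [ 0.1702 -0.1613  0.5678]
top [463.8 472.2] top z 0.5762 [ 0.1612 -0.1497  0.573 ]
side [411.1 227.6] top z 0.13 [ 0.468  -0.0975  0.1151]
side [366.6 258.9] top z 0.1302 [0.4736 0.0425 0.1139]
{'time': 42.225, 'joint_pos': [-0.9401, -0.2987, 1.988, 0.0002, 1.4525, 0.6699], 'tool_pos': [0.3364, -0.3348, 0.1989], 'tool_rot': [0.0001, -0.6931, 0.7208, 0.0001], 'contact_force': [0.159, 1.2716, -0.0252], 'ft_torque': [-0.0026, 0.0188, 0.0283], 'gripper_width': 0.0023}
the job is handed in; nothing more can be done
```

The case is packed and locked, and I handed the job in at about 42 s of the 210 s allowed. It reported no verdict. All three reels that were on the bench went into the pocket. I pressed the lid over its catch, seated a linchpin in each hasp, and pushed both rings until they snapped over.

**Last checks:**
- **Lid:** level, 48 mm above the pocket floor across its depth in both cameras, which is the height for fully shut.
- **Pins:** grip tops at 0.130 m in the side camera, the height for fully home. The top camera's highest readings were about 3 mm more, with its medians at 0.129–0.130 m. Both pins looked upright.
- **Rings:** both hang below the lugs in the side view, on the locked side. I judged this from the pictures and did not measure the ring angles.
- **Reels:** I measured them upright in the pocket before closing the lid. No green was left on the mat afterwards.
- **Bystanders:** the screwdriver, tape and cutters look unmoved in the top view. I did not measure them.
- **Arm:** clear of everything, with about 1 N or less on the tool.

**Disagreements:** the side and top cameras differed by about 2–3 mm on the same points. For the two pin insertions I relied on the wrist camera, and both pins went in without resistance. Each pin leaned outward a little while its ring was being pushed and stood upright again once the ring snapped.

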